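Rake out the drip tray's drain channel with the pick

ROBOT

A 6-joint arm with a two-finger parallel gripper is mounted at the origin on the work surface. World frame = base frame: x ahead of the robot, y to its left, z up, the work surface at z = 0. Lengths are in mm, angles in rad, forces in N, time in s.
With the tool pointing down it reaches from about 375 to 925 mm from the base axis. Payload 5.7 kg.
Tool frame: the origin (TCP) lies midway between the tips of the shut fingers; the grasp point (between the pads) lies 19 mm behind it; y points along the fingers, z is the direction in which the jaws open and shut, and the axes are right-handed (so a half turn about y gives the same grasp; the last joint's range is limited). The gripper opens to 88 mm and grips with 3 to 60 N. Pads are 20 mm wide; open, the fingers measure 115 mm over their backs; the gripper's body (75 mm by 178 mm) begins 61 mm behind the grasp point.
Start: joints at [-1.259, 0.359, 1.51, -0, 1.272, -0.115], TCP at [248.356, -546.147, 182.723] pointing down, gripper open.
Joint ranges: [-2.97, 2.97], [-1.01, 2.36], [0.21, 2.38], [-0.96, 4.11], [0.2, 2.71], [-2.98, 2.98]. Speed limits (rad/s): [2.39, 2.39, 3.14, 3.14, 3.14, 3.14].

INTERFACE

Orientations are given as a unit quaternion [x, y, z, w].
In Python, from plant import observe, read_camera, hand_in gives the robot as it stands.
- The arm moves only by the tool servo_tool, never from a script. Its argument "rows" is a list of rows, each a list of 6 numbers: the shift along the tool's x, y, z as a fraction of full scale, then the turn, a rotation vector about the tool's x, y, z as a fraction of full scale. In form: [[dx, dy, dz, wx, wy, wz], ...]. A call has 1 to 5 rows; each row shifts and turns the commanded pose from where the row before left it, along the tool's axes as they then stand; what a row does not reach is not made up. Full scale, the value 1, is 0.02 m for a shift and 0.12 rad for a turn. A row lasts 1/10 s, in which the tool goes at most 50 mm and 8.59 degrees, less where a joint would pass 70% of its speed; a pose out of reach is approached as far as the arm can. A call with a number of a shift or a turn outside -1 to 1 is refused whole. A call with a gripper value outside its range is refused whole. "hand" is the closure, from -1 (fully open) to 1 (shut), so that 0 is half open, set as the call begins (left out, the last holds). The fingers move at their own pace and stop on an object; "newtons" is the grip in N (left out, the last holds). Time passes only in rows, so rows that do not move let the fingers close. It gives the time, the measured TCP pose, the force and the opening at its end, in the units of the state.
- observe(): the state, without advancing time (a new reading comes with each control period).
- read_camera(name): name is "scene" or "top"; returns a dict with "pixels" (480x640x3 uint8, red, green, blue), "fx", "fy", "cx", "cy" (pixels), "dist" ([k1, k2, p1, p2, k3] as OpenCV has them; the pictures are not rectified), "rvec" (rotation vector, rad) and "tvec" (3), from world to camera coordinates, as OpenCV has them. Camera axes: x right, y down, z forward; pixel columns grow to the right and rows downward; lengths in mm; the calibration is good to about 2 mm. A picture is of the moment at which its call begins. There is no depth.
- hand_in(): hands the job in, once; it reports no verdict.
The state is a dict: "clock": time; "joints": joint angles; "qd": joint speeds; "tau": joint torques, N m; "tool_pos": TCP position; "tcp_rot": TCP orientation; "wrist_force": force on the tool from outside, world axes, zero at the start; "torque": the same for the moment, N m; "grip_width": finger opening in mm.
Only numpy, scipy, OpenCV 4.12 (cv2) and the standard library are available. Lean on these libraries where they do the work, as an engineer would, in place of code of your own. Each camera call takes 0.05 s, during which the arm holds its last target.

TASK

Lift the yellow-handled cleaning pick out of its stand, lean it in under the brass rail, and draw its ball tip, down in the drip tray's drain channel, all the way from the blue-marked end round the bend to the black drain outlet, slowly (never faster than 8 cm a second) and without forcing it against the tray. Then lift it out and stand it back upright in its stand, fully home. Leave the cups and everything else on the counter where they are.

Things in the scene. Friction and masses are not known exactly. Their poses are not given: they have to be found in the camera images.
- pick_grip (a point): middle of the yellow round handle of the cleaning pick (a straight stylus, 165 mm long, about 100 g). z runs along the pick from tip to handle, upright at the start. The handle is 22 mm in diameter and reaches 39 mm either way from this point along z; to be grasped from above with the fingers along the pick
- pick_tip (a point): centre of the steel ball, 10 mm in diameter, at the pick's lower end, 120 mm from pick_grip along its -z. Axes as pick_grip
- pick: the pick as a whole; origin at the very bottom of its ball tip, z towards the handle. Under the handle is a black round collar, 36 mm in diameter, 6 mm thick, underside 45 mm below pick_grip; from there a steel shaft of 7 mm diameter runs to the tip. It hangs in its stand by the collar, only collar and handle showing, and lifts straight up by 90 mm to come free
- stand_mouth (a point): centre of the mouth of the pick's stand, on its top face, 90 mm above the counter. Fixed pale wooden block, 56 mm square, with an open square well 26 mm wide and over 80 mm deep, on an 80 mm dark foot plate; left or right of the tray. The pick's collar rests on the top face around the well: pick_grip is 45 mm above this point when home
- tray: fixed steel drip tray, 290 mm wide (its y), 240 mm deep (its x); origin on the counter under the channel's bend; deck 45 mm high. The drain channel runs along its front (its -x side, which faces the robot's left) in two straight legs, a shallow V in plan with its point to -x, each leg swept back 15 degrees from the tray's y axis
- channel_start (a point): on the channel's floor, centre line, at the start: the end far from the robot (tray +y), its end block painted blue on top. The closed end is 18 mm beyond. Tray axes. The channel is 22 mm wide; floor 30 mm, front lip 38 mm and rear wall 45 mm above the counter
- channel_bend (a point): on the channel's floor, centre line, at the bend. The legs run straight from channel_start to here and from here to channel_drain (104 mm each). Tray axes
- channel_drain (a point): on the channel's floor, centre line, at the drain outlet, a black disc of 18 mm painted on the floor (not a hole) near the end close to the robot (tray -y). The closed end is 18 mm beyond. Tray axes
- rail_mid (a point): on the axis of the brass guard rail above the bend, 113 mm above the counter. The rail, 14 mm in diameter, runs straight above the channel's centre line, on posts about 25 mm beyond start and drain. It keeps an upright pick out: the pick must lean some 25 to 45 degrees from vertical, handle out to the tray's -x side (the robot's left), where the room is clear. Tray axes
- cup0: a terracotta-coloured cup, 76 mm across, 60 mm high, standing on the tray's deck behind the rail; origin under its foot
- cup1: a second such cup on the deck
- cup2: a third such cup on the deck
- pitcher: steel milk pitcher, 84 mm across, 105 mm high, with a side handle, on the counter; origin under its foot. It may stand left or right of the tray, on the side where the pick's stand is not
- tamper: dark steel tamper, 58 mm across, 92 mm high, on the counter to the right
- syrup: amber bottle, 70 mm across, 200 mm high, on the counter to the right
- beans: amber jar, 90 mm across, 120 mm high, on the counter to the left
Mind the look-alikes: they are no part of the job. Leave any green or purple look-alike of the part that bears stand_mouth alone.

How it is judged:
By the outcome, as a careful person would: the job done as asked, in the order asked, and still so for the second after the job is handed in, with the robot touching nothing.
It also fails if it takes over 72 s, if anything falls off the work surface, if the arm or the gripper's body presses on something with over 40 N, if the wrist force passes 120 N, or if a joint passes its speed limit or range.

## Working session

There is one attempt and no reset: what is moved stays moved. The work goes in short steps, Python scripts to look and compute and a tool call to move; the robot and the scene stay as the last step left them, time stands still between calls to the robot, and variables do not carry over. Pictures are saved under pics/ and viewed, and the job is handed in when it is done.

Besides the shell and the picture viewer there is one more tool, called after "Request:" as name(argument=value, ...), one argument or row to a line, values as JSON. servo_tool: Moves the arm, as the interface text tells. Shift numbers are shares of 0.02 m and turn numbers shares of 0.12 rad, none past 1 either way. Its arguments: {"type":"object","properties":{"rows":{"type":"array","items":{"type":"array","items":{"type":"number","minimum":-1,"maximum":1}}},"hand":{"type":"number"},"newtons":{"type":"number"}},"required":["rows"]}

```bash
ls; mkdir -p pics; python3 - <<'E'
from plant import observe, read_camera
import cv2
print(observe())
for n in ("scene","top"):
    c=read_camera(n); cv2.imwrite(f"pics/{n}0.png",c["pixels"][:,:,::-1]); print({k:v for k,v in c.items() if k!="pixels"})
E
```

```text
pics
{'clock': 0.0, 'joints': array([-1.25908703e+00,  3.59496322e-01,  1.51144266e+00, -2.08768784e-05,
        1.27251847e+00, -1.15104544e-01]), 'qd': array([-6.26575743e-04,  2.37483540e-04,  1.00004072e-03,  3.08901470e-05,
        1.22956406e-03, -2.33904943e-03]), 'tau': array([-8.87710285e-04, -5.15381885e+01, -2.70722258e+01,  6.70922385e-02,
        3.50438710e-02, -1.15427906e-04]), 'tool_pos': array([ 248.12480445, -545.43165629,  181.91096289]), 'tcp_rot': array([-0.14983247,  0.69172076, -0.6904099 ,  0.14968902]), 'wrist_force': array([-0.08498122, -0.11928575,  0.28713144]), 'torque': array([0.05005069, 0.04935996, 0.00266907]), 'grip_width': 87.78485888387324}
{'fx': 622.4669619871098, 'fy': 622.4669619871098, 'cx': 335.0480075814728, 'cy': 233.96724005298827, 'dist': array([-0.21868922,  0.        ,  0.        ,  0.        ,  0.        ]), 'rvec': array([ 1.81256448,  1.32211372, -0.72272016]), 'tvec': array([-143.06130367, -134.60707441, 1924.39128529])}
{'fx': 574.8053619336786, 'fy': 574.8053619336786, 'cx': 319.85529081147246, 'cy': 240.85560278156063, 'dist': array([-0.18581668,  0.        ,  0.        ,  0.        ,  0.        ]), 'rvec': array([ 2.13652179, -2.13658213,  0.19160384]), 'tvec': array([   6.29250113,  476.19270864, 1847.23691776])}
```

View pics/scene0.png

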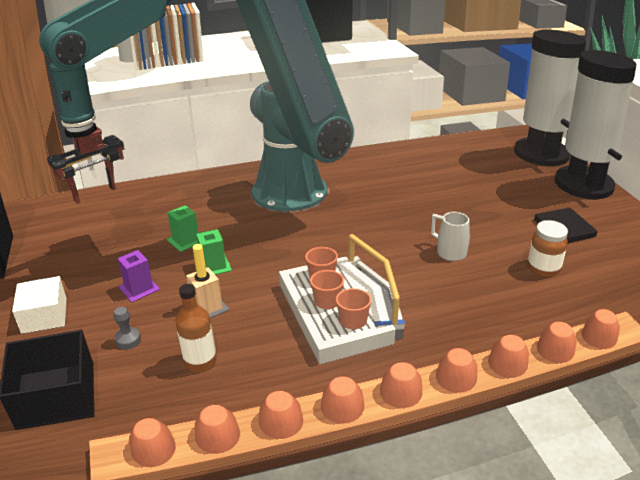

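View pics/top0.png

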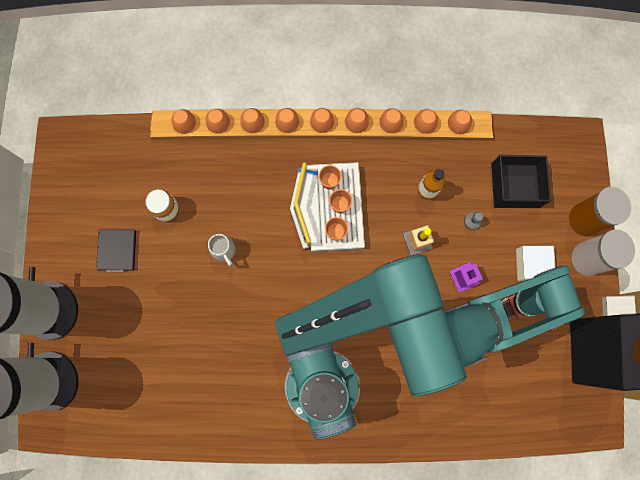

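The scene view shows the yellow handle at (199,262) in the pale stand at (205,290). The tray is at (340,300), with the rail from (352,240) to (396,318). In the top view the handle is at (427,232), the pale stand at (421,238) and the rail runs (304,165)-(293,205)-(307,245).

Things that could be mistaken for the stand: green blocks at scene (183,227) and (210,250), and a purple block at scene (137,273), top (466,277). The pale wooden block holding the yellow handle is the right one. I'll check it in close crops.

```bash
cat > h.py <<'E'
import numpy as np, cv2
from scipy.spatial.transform import Rotation as R
from plant import observe, read_camera
def ray(c,uv):
    K=np.array([[c["fx"],0,c["cx"]],[0,c["fy"],c["cy"]],[0,0,1]])
    p=cv2.undistortPoints(np.array([[uv]],float),K,np.array(c["dist"]))[0,0]
    M=cv2.Rodrigues(np.array(c["rvec"]))[0]
    d=M.T@np.array([p[0],p[1],1]); o=-M.T@np.array(c["tvec"]); return o,d/np.linalg.norm(d)
def onz(c,uv,z):
    o,d=ray(c,uv); return o+d*(z-o[2])/d[2]
def tri(c1,a,c2,b):
    o1,d1=ray(c1,a);o2,d2=ray(c2,b)
    s,t=np.linalg.lstsq(np.stack([d1,-d2],1),o2-o1,rcond=None)[0]
    p,q=o1+s*d1,o2+t*d2; return (p+q)/2,np.linalg.norm(p-q)
def proj(c,P):
    K=np.array([[c["fx"],0,c["cx"]],[0,c["fy"],c["cy"]],[0,0,1]])
    return cv2.projectPoints(np.array(P,float).reshape(-1,3),np.array(c["rvec"]),np.array(c["tvec"]),K,np.array(c["dist"]))[0][:,0]
E
python3 - <<'E'
import cv2,numpy as np
s=cv2.imread("pics/scene0.png");t=cv2.imread("pics/top0.png")
def crop(im,x0,y0,w,h,k,n): cv2.imwrite(n,cv2.resize(im[y0:y0+h,x0:x0+w],None,fx=k,fy=k,interpolation=cv2.INTER_NEAREST))
crop(s,160,230,100,100,6,"pics/c_s_stand.png")
crop(t,395,210,60,50,10,"pics/c_t_stand.png")
crop(s,270,225,140,135,5,"pics/c_s_tray.png")
crop(t,280,150,100,110,5,"pics/c_t_tray.png")
E
```

```text
(no output)
```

View pics/c_s_stand.png

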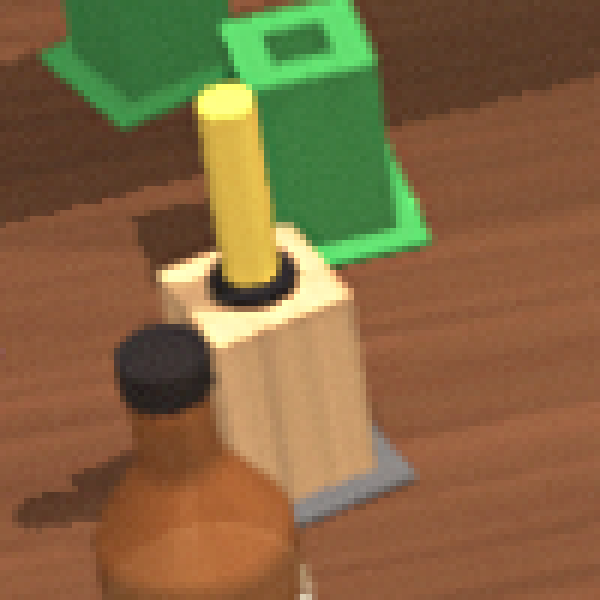

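View pics/c_t_stand.png

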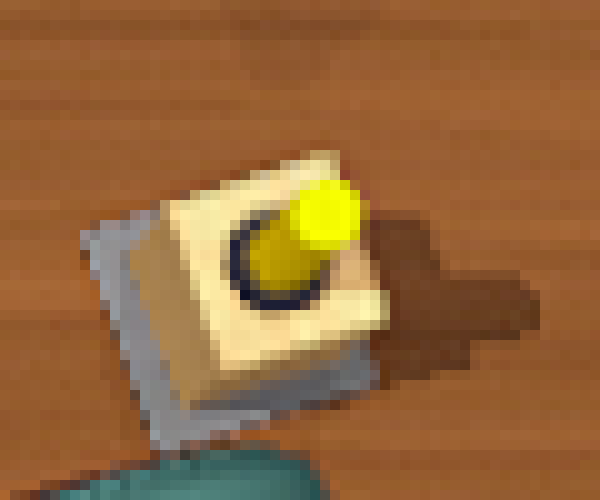

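View pics/c_s_tray.png

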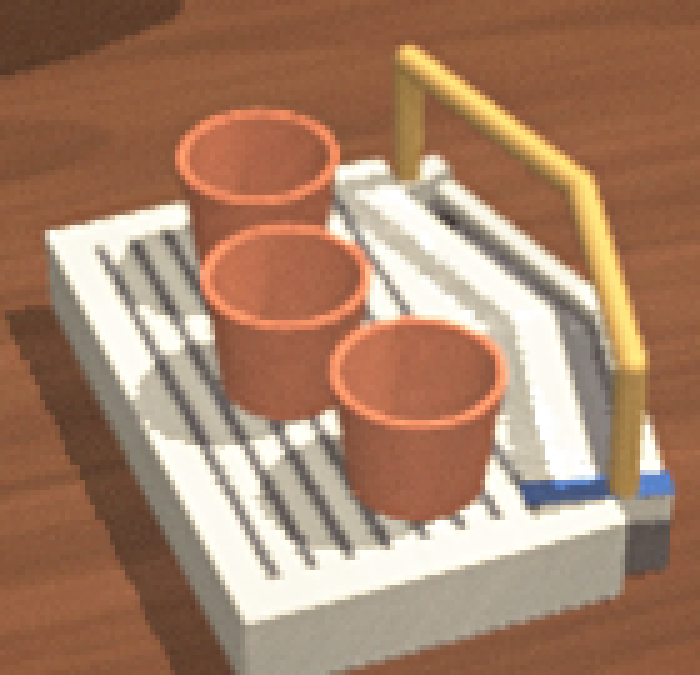

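View pics/c_t_tray.png

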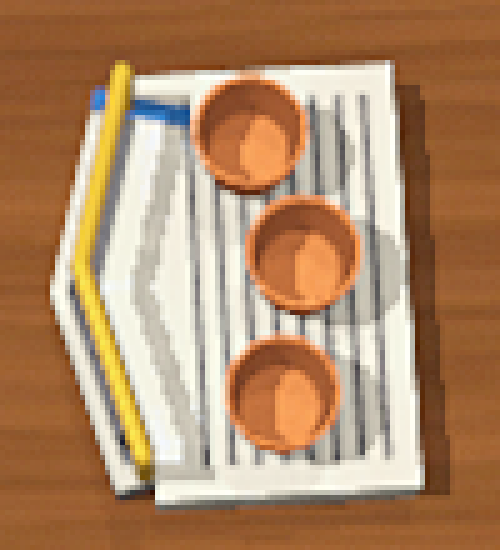

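```bash
cat > m.py <<'E'
from h import *
S=read_camera("scene");T=read_camera("top")
def mask(c,lo,hi,roi):
    hsv=cv2.cvtColor(c["pixels"],cv2.COLOR_RGB2HSV); m=cv2.inRange(hsv,lo,hi); o=np.zeros_like(m); x0,y0,x1,y1=roi; o[y0:y1,x0:x1]=m[y0:y1,x0:x1]; return o
# handle top disc in top image (bright)
m=mask(T,(25,150,200),(35,255,255),(415,215,445,250)); ys,xs=np.nonzero(m); ht=(xs.mean(),ys.mean()); print("top disc",ht,len(xs))
P=onz(T,ht,174); print("handle top from top",P)
m=mask(S,(20,90,60),(35,255,255),(180,235,225,285)); ys,xs=np.nonzero(m); print("scene handle",len(xs),xs.mean(),ys.mean(),ys.min(),ys.max())
print("tri handle top", tri(T,ht,S,(197.5,246.5)))
# collar centre in both views: top crop (278,258), scene crop (253,278)
print("collar tri", tri(T,(422.4,235.5),S,(160+253/6-.5,230+278/6-.5)))
# stand top corners in top view @90
for q in [(165,200),(338,150),(388,325),(215,370)]:
    print("corner",onz(T,(395+q[0]/10-.5,210+q[1]/10-.5),90).round(1))
for q in [(160,270),(283,225),(352,290),(215,345)]:
    print("sc corner",onz(S,(160+q[0]/6-.5,230+q[1]/6-.5),90).round(1))
# rail
m=mask(T,(18,140,80),(32,255,255),(285,155,320,255)); cv2.imwrite("pics/railm.png",m)
ys,xs=np.nonzero(m); print("rail px",len(xs),ys.min(),ys.max(),xs.min(),xs.max())
pts=np.array([onz(T,(x,y),113)[:2] for x,y in zip(xs,ys)])
mid=onz(T,(296,204),113)[0]
legs={}
for nm,sel in (("far",(pts[:,0]>mid+15)&(pts[:,0]<pts[:,0].max()-12)),("near",(pts[:,0]<mid-15)&(pts[:,0]>pts[:,0].min()+12))):
    q=pts[sel]; vx,vy,x0,y0=cv2.fitLine(q.astype(np.float32),cv2.DIST_L2,0,.01,.01).ravel()
    if vx<0: vx,vy=-vx,-vy
    legs[nm]=(np.array([x0,y0]),np.array([vx,vy])); d=(q-[x0,y0])@[-vy,vx]; print(nm,(x0,y0),"dir deg",np.degrees(np.arctan2(vy,vx)),"width",d.max()-d.min())
(a,u),(b,v)=legs["far"],legs["near"]
s=np.linalg.solve(np.stack([u,-v],1),b-a); bend=a+s[0]*u; print("rail bend (top)",bend)
print("ends x",pts[:,0].min(),pts[:,0].max())
print("tri bend",tri(T,(295.6,203.7),S,(270+585/5-.5,225+180/5-.5)))
print("tri far",tri(T,(280+121/5-.5,150+67/5-.5),S,(270+632/5-.5,225+362/5-.5)))
print("tri near",tri(T,(280+146/5-.5,150+470/5-.5),S,(270+407/5-.5,225+55/5-.5)))
for q in [(393,62),(424,487),(155,503)]:
    print("deck corner",onz(T,(280+q[0]/5-.5,150+q[1]/5-.5),45).round(1))
E
python3 m.py
```

```text
top disc (np.float64(427.2439024390244), np.float64(231.0)) 41
handle top from top [ 484.34845074 -323.68933689  174.        ]
scene handle 375 200.31466666666665 260.90133333333335 235 283
tri handle top (array([ 484.67627453, -322.8007947 ,  172.94056768]), np.float64(2.184036706858551))
collar tri (array([ 485.14990913, -323.23834046,   92.16633861]), np.float64(1.0563136063017915))
corner [ 505.1 -287.5   90. ]
corner [ 521.7 -344.8   90. ]
corner [ 464.2 -359.2   90. ]
corner [ 449.5 -302.2   90. ]
sc corner [ 466.3 -356.8   90. ]
sc corner [ 451.5 -306.7   90. ]
sc corner [ 501.5 -287.1   90. ]
sc corner [ 519.8 -342.    90. ]
rail px 310 162 245 295 310
far (np.float32(656.49286), np.float32(69.54576)) dir deg -12.02355 width 13.098422647880556
near (np.float32(514.9053), np.float32(61.02652)) dir deg 18.379929 width 12.10369845611629
rail bend (top) [585.8365  84.5946]
ends x 450.46902911598175 723.2661743721114
tri bend (array([584.96004871,  86.31637754, 112.5015605 ]), np.float64(4.207754365876597))
tri far (array([718.83567647,  58.08654794, 116.19323352]), np.float64(2.0460410986258095))
tri near (array([456.54447506,  44.21126228, 109.20141736]), np.float64(4.308826275355898))
deck corner [ 745.7 -122.9   45. ]
deck corner [ 455.4 -139.3   45. ]
deck corner [444.8  36.9  45. ]
```

```bash
cat >> h.py <<'E'
def pose():
    o=observe(); return o,np.array(o["tool_pos"]),R.from_quat(o["tcp_rot"])
def wr(q):  # wrist orientation model
    return R.from_euler("z",q[0])*R.from_euler("y",q[1]+q[2])*R.from_euler("z",q[3])*R.from_euler("y",q[4])*R.from_euler("z",q[5])
E
python3 - <<'E'
from h import *
o,p,r=pose()
print("tool axes in world (cols x,y,z)\n",r.as_matrix().round(3))
C=wr(o["joints"]).inv()*r; print("const\n",C.as_matrix().round(3))
S=read_camera("scene");T=read_camera("top")
print(onz(T,(432,185),100), "syrup tri cap", tri(T,(438,175),S,(160+165/6,230+345/6)))
b=np.array([585.5,84.5]);s=np.radians(3.2)
pts={"bend":[*b,30],"start":[b[0]+104*np.cos(np.radians(-11.8)),b[1]+104*np.sin(np.radians(-11.8)),30],"drain":[b[0]-104*np.cos(np.radians(18.2)),b[1]-104*np.sin(np.radians(18.2)),30]}
ims=[]
for c,n,(x0,y0,w,h) in ((T,"t",(280,150,60,110)),(S,"s",(340,225,70,110))):
    im=cv2.resize(c["pixels"][y0:y0+h,x0:x0+w,::-1],None,fx=5,fy=5,interpolation=cv2.INTER_NEAREST).copy()
    for k,v in pts.items():
        u=proj(c,v)[0]; print(n,k,v,u); cv2.drawMarker(im,(int((u[0]-x0+.5)*5),int((u[1]-y0+.5)*5)),(255,0,255),cv2.MARKER_CROSS,12,1)
    ims.append(im)
cv2.imwrite("pics/ov.png",np.hstack([i[:550] for i in ims]))
E
```

```text
tool axes in world (cols x,y,z)
 [[-0.91  -0.     0.414]
 [-0.414  0.001 -0.91 ]
 [-0.    -1.    -0.001]]
const
 [[-0. -0. -1.]
 [-1.  0.  0.]
 [ 0.  1. -0.]]
[ 651.51758343 -359.94906844  100.        ] syrup tri cap (array([ 657.601886  , -360.11313754,  195.72549608]), np.float64(0.34131292913282346))
t bend [np.float64(585.5), np.float64(84.5), 30] [296.35777004 209.08546918]
t start [np.float64(687.3022084312153), np.float64(63.232410608453804), 30] [302.8866961  179.66018751]
t drain [np.float64(486.70290664143613), np.float64(52.01716847472782), 30] [305.98691516 238.25326969]
s bend [np.float64(585.5), np.float64(84.5), 30] [383.54697955 289.31513276]
s start [np.float64(687.3022084312153), np.float64(63.232410608453804), 30] [391.18160507 318.10241375]
s drain [np.float64(486.70290664143613), np.float64(52.01716847472782), 30] [356.71924631 268.26454518]
```

View pics/ov.png

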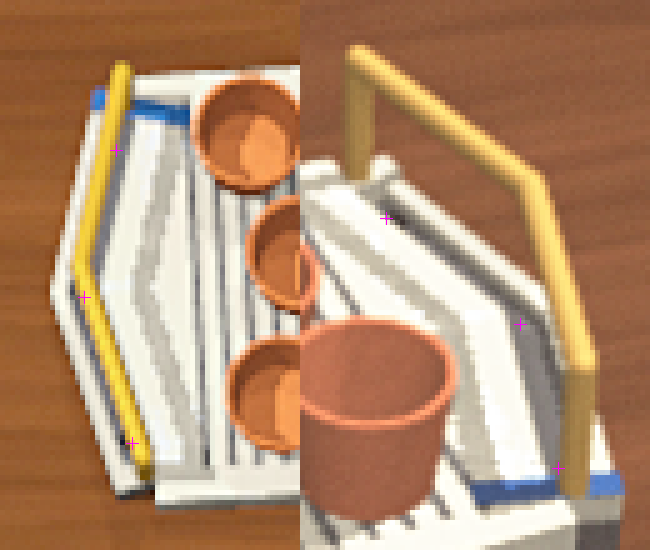

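```bash
cat > plan.py <<'E'
from h import *
from scipy.spatial.transform import Slerp
RD=R.from_matrix(np.array([[0,0,1],[-1,0,0],[0,-1,0.]]))  # tool down, jaw along world x
def lean(deg): return R.from_euler("x",-deg,degrees=True)*RD
def rows(p0,r0,p1,r1,n):
    sl=Slerp([0,1],R.concatenate([r0,r1])); p=p0.copy(); r=r0; out=[]
    for k in range(1,n+1):
        pt=p0+(p1-p0)*k/n; rt=sl(k/n)
        d=(r.inv().apply(pt-p)/20).round(2); w=((r.inv()*rt).as_rotvec()/.12).round(2)
        out.append([float(x)+0. for x in (*d,*w)]); p=p+r.apply(d*20); r=r*R.from_rotvec(w*.12)
    m=np.abs(out).max(); print("max frac",m,"end err",(p-p1).round(2),np.degrees((r.inv()*r1).magnitude()).round(2)) 
    for i in range(0,n,5): print(out[i:i+5])
def log():
    import json,os
    o,p,r=pose(); L=json.load(open("log.json")) if os.path.exists("log.json") else []
    L.append([list(map(float,o["joints"])),list(map(float,p)),list(map(float,o["tcp_rot"]))]); json.dump(L,open("log.json","w"))
    print("t",o["clock"],"p",p.round(1),"q",np.round(o["joints"],2),"F",np.round(o["wrist_force"],1),"w",round(o["grip_width"],1)); return o,p,r
E
python3 - <<'E'
from plan import *
o,p,r=log()
rows(p,r,np.array([484.5,-323.3,215]),RD,18)
E
```

```text
t 0.3 p [ 248.3 -545.9  182.5] q [-1.26  0.36  1.51  0.    1.27 -0.12] F [-0.4  0.4 -0.2] w 87.9
max frac 0.9 end err [-0.07 -0.02 -0.05] 0.04
[[-0.85, -0.09, -0.29, 0.0, -0.53, 0.0], [-0.87, -0.09, -0.24, 0.0, -0.53, 0.0], [-0.89, -0.09, -0.18, 0.0, -0.53, 0.0], [-0.89, -0.09, -0.12, 0.0, -0.53, 0.0], [-0.9, -0.09, -0.07, 0.0, -0.53, 0.0]]
[[-0.9, -0.09, -0.01, 0.0, -0.53, 0.0], [-0.9, -0.09, 0.05, 0.0, -0.53, 0.0], [-0.9, -0.09, 0.1, 0.0, -0.53, 0.0], [-0.88, -0.09, 0.16, 0.0, -0.53, 0.0], [-0.88, -0.09, 0.22, 0.0, -0.53, 0.0]]
[[-0.86, -0.09, 0.27, 0.0, -0.53, 0.0], [-0.84, -0.09, 0.33, 0.0, -0.53, 0.0], [-0.82, -0.09, 0.38, 0.0, -0.53, 0.0], [-0.79, -0.09, 0.43, 0.0, -0.53, 0.0], [-0.76, -0.09, 0.48, 0.0, -0.52, 0.0]]
[[-0.73, -0.09, 0.53, 0.0, -0.53, 0.0], [-0.7, -0.09, 0.57, 0.0, -0.53, -0.01], [-0.66, -0.09, 0.61, 0.0, -0.53, 0.0]]
```

Request:
servo_tool(
  rows=[
    [-0.85, -0.09, -0.29, 0, -0.53, 0],
    [-0.87, -0.09, -0.24, 0, -0.53, 0],
    [-0.89, -0.09, -0.18, 0, -0.53, 0],
    [-0.89, -0.09, -0.12, 0, -0.53, 0],
    [-0.9, -0.09, -0.07, 0, -0.53, 0],
  ],
  hand=-0.36,
)

```text
clock: 0.8
tool_pos: [314.4, -483.7, 191.8]
tcp_rot: [-0.258, 0.658, -0.658, 0.258]
wrist_force: [0.4, -1.3, -0.4]
grip_width: 59.9
```

Request:
servo_tool(
  rows=[
    [-0.9, -0.09, -0.01, 0, -0.53, 0],
    [-0.9, -0.09, 0.05, 0, -0.53, 0],
    [-0.9, -0.09, 0.1, 0, -0.53, 0],
    [-0.88, -0.09, 0.16, 0, -0.53, 0],
    [-0.88, -0.09, 0.22, 0, -0.53, 0],
  ],
)

```text
clock: 1.3
tool_pos: [380.0, -421.9, 200.8]
tcp_rot: [-0.359, 0.609, -0.609, 0.359]
wrist_force: [-0.6, -0.7, -0.5]
grip_width: 59.7
```

Request:
servo_tool(
  rows=[
    [-0.86, -0.09, 0.27, 0, -0.53, 0],
    [-0.84, -0.09, 0.33, 0, -0.53, 0],
    [-0.82, -0.09, 0.38, 0, -0.53, 0],
    [-0.79, -0.09, 0.43, 0, -0.53, 0],
    [-0.76, -0.09, 0.48, 0, -0.52, 0],
  ],
)

```text
clock: 1.8
tool_pos: [445.7, -360.1, 209.8]
tcp_rot: [-0.451, 0.545, -0.545, 0.451]
wrist_force: [-0.0, -0.3, 0.8]
grip_width: 59.5
```

```bash
python3 - <<'E'
from plan import *
o,p,r=log()
C=wr(o["joints"]).inv()*r; print(C.as_matrix().round(3))
rows(p,r,np.array([484.5,-323.3,205]),RD,5)
E
```

```text
t 1.8 p [ 445.7 -360.1  209.8] q [-0.8   0.3   1.53  0.    1.31 -0.61] F [-0.  -0.3  0.8] w 59.5
[[-0. -0. -1.]
 [-1. -0.  0.]
 [-0.  1. -0.]]
max frac 0.43 end err [ 0.03 -0.05 -0.03] 0.01
[[-0.43, 0.05, 0.31, 0.0, -0.31, 0.0], [-0.43, 0.05, 0.33, 0.0, -0.32, 0.0], [-0.4, 0.04, 0.34, 0.0, -0.31, 0.0], [-0.4, 0.05, 0.36, 0.0, -0.32, 0.0], [-0.38, 0.05, 0.38, 0.0, -0.31, 0.0]]
```

Request:
servo_tool(
  rows=[
    [-0.43, 0.05, 0.31, 0, -0.31, 0],
    [-0.43, 0.05, 0.33, 0, -0.32, 0],
    [-0.4, 0.05, 0.34, 0, -0.31, 0],
    [-0.4, 0.05, 0.36, 0, -0.32, 0],
    [-0.38, 0.05, 0.38, 0, -0.31, 0],
  ],
)

```text
clock: 2.3
tool_pos: [484.5, -323.6, 204.5]
tcp_rot: [-0.5, 0.5, -0.5, 0.5]
wrist_force: [-0.1, -0.6, -0.1]
grip_width: 59.9
```

```bash
python3 - <<'E'
from plan import *
o,p,r=log(); print(r.as_matrix().round(3))
for n in ("scene","top"):
    c=read_camera(n); u=proj(c,p)[0]; g=proj(c,[484.5,-323.3,174])[0]; print(n,u,g); x,y=int(u[0]),int(u[1]); im=c["pixels"][max(0,y-70):y+70,max(0,x-70):x+70,::-1]; cv2.imwrite(f"pics/g1{n}.png",cv2.resize(im,None,fx=4,fy=4,interpolation=cv2.INTER_NEAREST))
E
```

```text
t 2.3 p [ 484.5 -323.6  204.5] q [-0.71  0.32  1.52  0.    1.31 -0.71] F [-0.1 -0.6 -0.1] w 59.9
[[-0. -0.  1.]
 [-1.  0. -0.]
 [-0. -1. -0.]]
scene [194.79361713 234.57299404] [196.71251626 246.07673316]
top [429.14379306 229.06501397] [427.11787165 230.95144293]
```

View pics/g1scene.png

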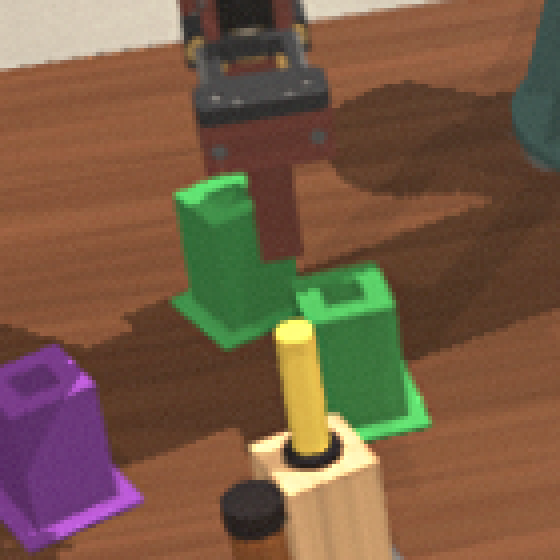

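```bash
python3 - <<'E'
from plan import *
o,p,r=pose()
c=read_camera("scene"); u0=proj(c,p)[0].astype(int)-70
for d in ([35,0,0],[-35,0,0],[35,0,19],[35,10,0],[35,-10,0]): print(d,(proj(c,p+d)[0]-u0)*4)
c=read_camera("top");
im=c["pixels"][195:265,385:465,::-1]; cv2.imwrite("pics/g1t.png",cv2.resize(im,None,fx=8,fy=8,interpolation=cv2.INTER_NEAREST))
E
```

```text
[35, 0, 0] [287.93729285 316.68438102]
[-35, 0, 0] [272.8424313  249.89543753]
[35, 0, 19] [283.39084123 286.99417787]
[35, 10, 0] [306.37581843 313.45853954]
[35, -10, 0] [269.47262433 319.91646951]
```

View pics/g1t.png

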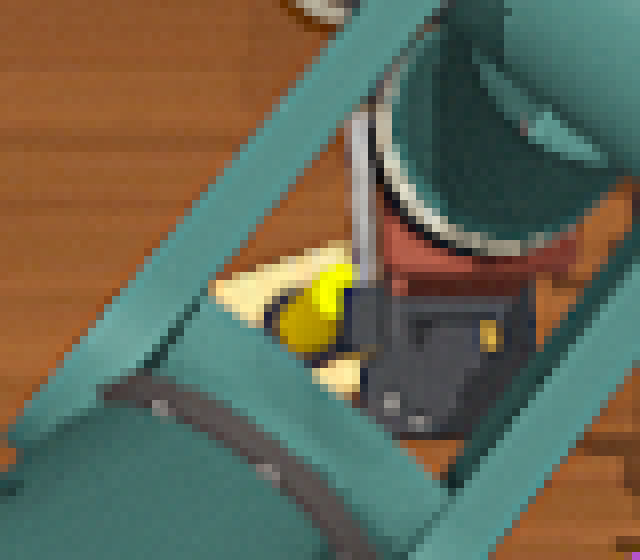

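```bash
python3 - <<'E'
from plan import *
c=read_camera("scene"); p=np.array([248.3,-545.9,182.5]); j=np.array([.414,-.91,0])
for s in (-50,-44,0,44,50): print(s,proj(c,p+s*j)[0], proj(c,p+s*j+[0,0,19])[0])
im=cv2.imread("pics/scene0.png")[110:220,40:140]; cv2.imwrite("pics/g0.png",cv2.resize(im,None,fx=5,fy=5,interpolation=cv2.INTER_NEAREST))
im=c["pixels"][130:300,130:270,::-1]; cv2.imwrite("pics/g2.png",cv2.resize(im,None,fx=3.5,fy=3.5,interpolation=cv2.INTER_NEAREST))
E
```

```text
-50 [115.19491241 200.64443758] [113.79072384 194.07120933]
-44 [113.0623623  201.47605267] [111.64240998 194.89716576]
0 [ 97.26855988 207.66465129] [ 95.73108215 201.04604355]
44 [ 81.2161652  214.01042726] [ 79.55813201 207.35546858]
50 [ 79.00844105 214.88779029] [ 77.33376625 208.22815533]
```

View pics/g0.png

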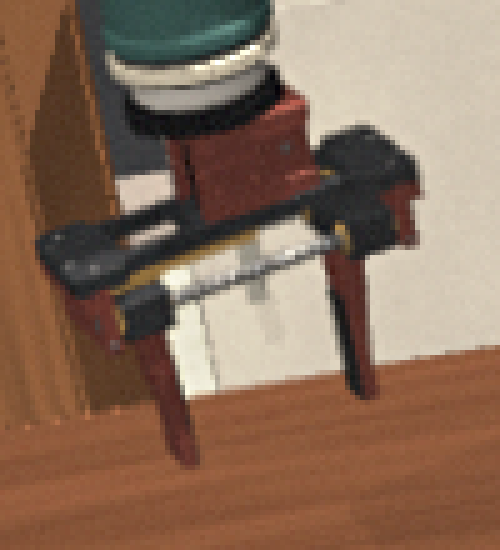

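View pics/g2.png

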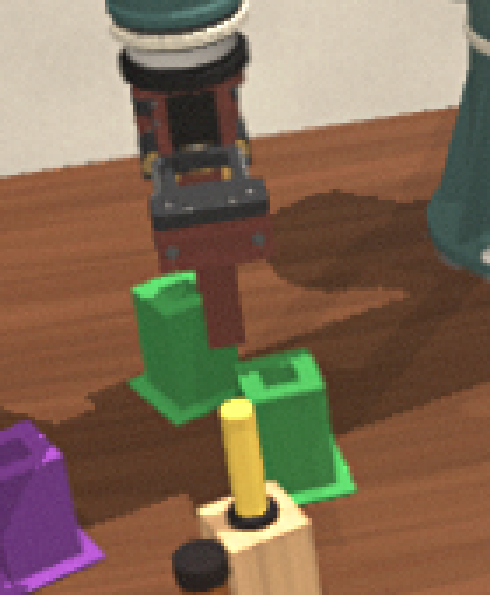

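Request:
servo_tool(
  rows=[
    [0, 0.7, 0, 0, 0, 0],
    [0, 0.7, 0, 0, 0, 0],
    [0, 0.7, 0, 0, 0, 0],
    [0, 0.7, 0, 0, 0, 0],
  ],
)

```text
clock: 2.95
tool_pos: [483.8, -324.6, 148.4]
tcp_rot: [0.499, -0.501, 0.501, -0.499]
wrist_force: [-0.9, -0.1, 0.3]
grip_width: 59.8
```

```bash
python3 - <<'E'
from plan import *
o,p,r=log()
c=read_camera("scene")
for d in ([37,0,0],[-37,0,0]): print(proj(c,p+d)[0])
im=c["pixels"][200:300,150:250,::-1]; cv2.imwrite("pics/g3.png",cv2.resize(im,None,fx=6,fy=6,interpolation=cv2.INTER_NEAREST))
E
```

```text
t 2.95 p [ 483.8 -324.6  148.4] q [-0.71  0.37  1.59 -0.    1.18 -0.71] F [-0.9 -0.1  0.3] w 59.8
[199.65916727 264.75288634]
[195.58868165 246.59947331]
```

View pics/g3.png

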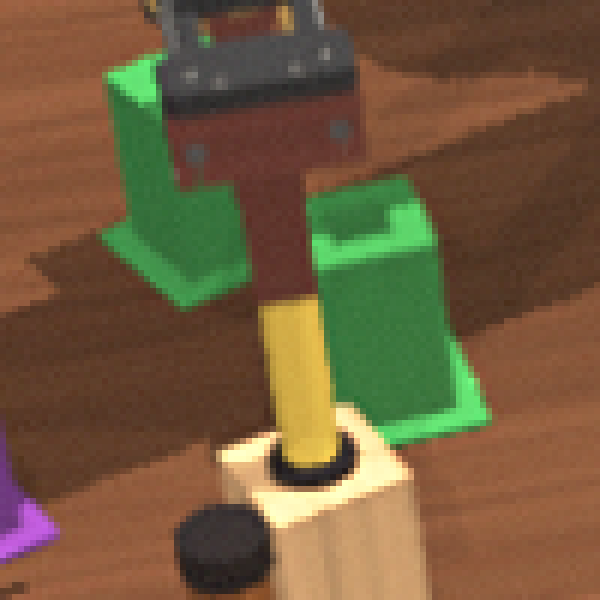

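The picture shows the fingertips about 36 mm higher along the tool than the reported TCP. I'll close gently here. If the fingers stop at 22 mm, the pads really are at the handle.

Request:
servo_tool(
  rows=[
    [0, 0, 0, 0, 0, 0],
    [0, 0, 0, 0, 0, 0],
    [0, 0, 0, 0, 0, 0],
    [0, 0, 0, 0, 0, 0],
    [0, 0, 0, 0, 0, 0],
  ],
  hand=0.7,
  newtons=4,
)

```text
clock: 3.5
tool_pos: [484.4, -324.2, 149.3]
tcp_rot: [0.499, -0.5, 0.501, -0.499]
wrist_force: [0.6, -1.0, -0.1]
grip_width: 23.0
```

```bash
python3 - <<'E'
from plan import *
o,p,r=log()
c=read_camera("scene")
im=c["pixels"][200:300,150:250,::-1]; cv2.imwrite("pics/g4.png",cv2.resize(im,None,fx=6,fy=6,interpolation=cv2.INTER_NEAREST))
E
```

```text
t 3.5 p [ 484.4 -324.2  149.3] q [-0.71  0.37  1.59  0.    1.19 -0.71] F [ 0.6 -1.  -0.1] w 23.0
```

View pics/g4.png

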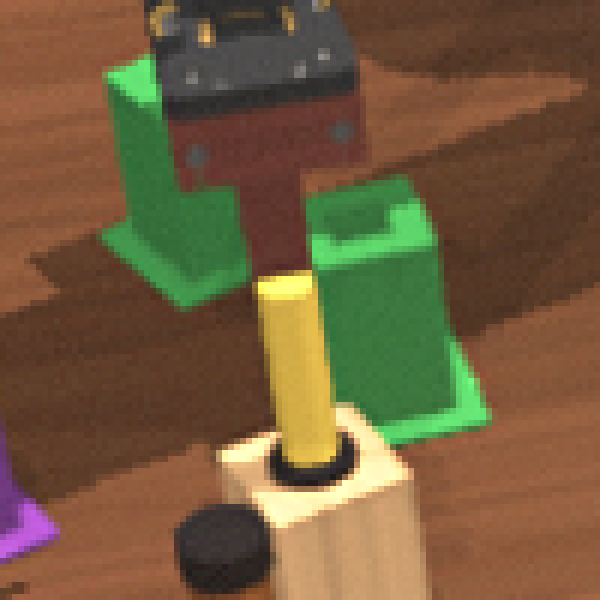

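Request:
servo_tool(
  rows=[
    [0, 0, 0, 0, 0, 0],
    [0, 0, 0, 0, 0, 0],
    [0, 0, 0, 0, 0, 0],
  ],
)

```text
clock: 3.85
tool_pos: [484.2, -324.0, 148.8]
tcp_rot: [-0.499, 0.501, -0.501, 0.499]
wrist_force: [-0.5, 0.2, -0.6]
grip_width: 13.4
```

Closing met nothing (13.4 mm), so the real fingers are about 36 mm behind the reported TCP, as the picture shows. I'll reopen and descend by the camera.

Request:
servo_tool(
  rows=[
    [0, 0, 0, 0, 0, 0],
    [0, 0, 0, 0, 0, 0],
    [0, 0, 0, 0, 0, 0],
    [0, 0, 0, 0, 0, 0],
  ],
  hand=-0.25,
)

```text
clock: 4.25
tool_pos: [484.1, -324.0, 148.7]
tcp_rot: [-0.499, 0.501, -0.501, 0.499]
wrist_force: [0.3, -0.4, 0.3]
grip_width: 41.6
```

Request:
servo_tool(
  rows=[
    [0, 0.5, 0, 0, 0, 0],
    [0, 0.5, 0, 0, 0, 0],
    [0, 0.5, 0, 0, 0, 0],
    [0, 0.5, 0, 0, 0, 0],
    [0, 0.4, 0, 0, 0, 0],
  ],
)

```text
clock: 4.75
tool_pos: [483.7, -323.7, 99.3]
tcp_rot: [-0.499, 0.501, -0.5, 0.499]
wrist_force: [0.1, -0.1, 0.3]
grip_width: 54.9
```

```bash
python3 - <<'E'
from plan import *
o,p,r=log()
c=read_camera("scene")
w=o["grip_width"]/2
for z in (0,30,36,42): print(z,(proj(c,p+[w+6.7,0,z])[0]-[150,200]+.5)*6)
im=c["pixels"][200:300,150:250,::-1]; cv2.imwrite("pics/g5.png",cv2.resize(im,None,fx=6,fy=6,interpolation=cv2.INTER_NEAREST))
c=read_camera("top"); im=c["pixels"][195:265,385:465,::-1]; cv2.imwrite("pics/g5t.png",cv2.resize(im,None,fx=8,fy=8,interpolation=cv2.INTER_NEAREST))
E
```

```text
t 4.75 p [ 483.7 -323.7   99.3] q [-0.71  0.42  1.64  0.    1.08 -0.71] F [ 0.1 -0.1  0.3] w 54.9
0 [319.42731353 493.2496131 ]
30 [309.10142219 428.55630242]
36 [307.01928243 415.42181974]
42 [304.93154903 402.22143659]
```

View pics/g5.png

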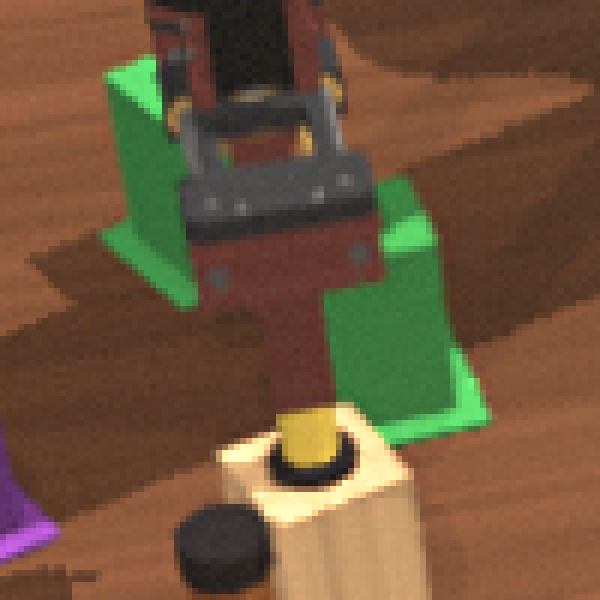

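View pics/g5t.png

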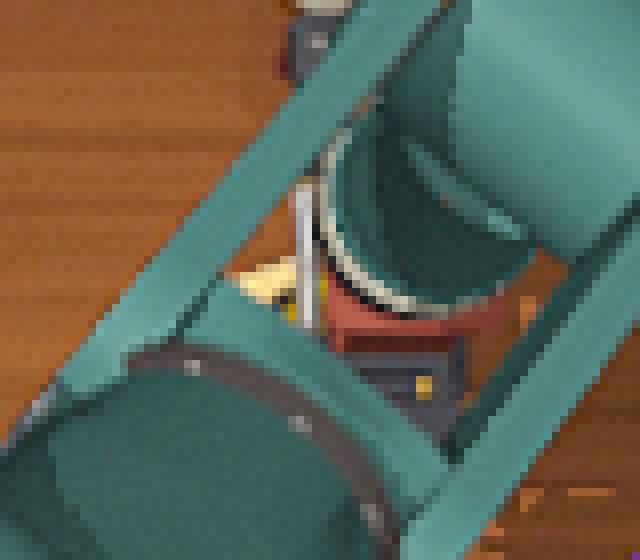

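Request:
servo_tool(
  rows=[
    [0, 0.4, 0, 0, 0, 0],
    [0, 0.4, 0, 0, 0, 0],
    [0, 0, 0, 0, 0, 0],
  ],
)

```text
clock: 5.15
tool_pos: [483.5, -323.5, 83.6]
tcp_rot: [-0.499, 0.501, -0.5, 0.499]
wrist_force: [-0.2, 0.2, -0.1]
grip_width: 54.8
```

Request:
servo_tool(
  rows=[
    [0, 0, 0, 0, 0, 0],
    [0, 0, 0, 0, 0, 0],
    [0, 0, 0, 0, 0, 0],
    [0, 0, 0, 0, 0, 0],
    [0, 0, 0, 0, 0, 0],
  ],
  hand=1,
  newtons=25,
)

```text
clock: 5.65
tool_pos: [484.1, -324.1, 84.9]
tcp_rot: [0.499, -0.501, 0.501, -0.499]
wrist_force: [-1.7, -0.3, 1.3]
grip_width: 21.6
```

Request:
servo_tool(
  rows=[
    [0, 0, 0, 0, 0, 0],
    [0, 0, 0, 0, 0, 0],
  ],
)

```text
clock: 5.85
tool_pos: [484.1, -324.1, 84.9]
tcp_rot: [0.499, -0.501, 0.501, -0.499]
wrist_force: [-0.0, -0.3, 2.0]
grip_width: 21.7
```

```bash
python3 - <<'E'
from plan import *
o,p,r=log(); print(o["torque"])
c=read_camera("scene")
im=c["pixels"][200:300,150:250,::-1]; cv2.imwrite("pics/g6.png",cv2.resize(im,None,fx=6,fy=6,interpolation=cv2.INTER_NEAREST))
E
```

```text
t 5.85 p [ 484.1 -324.1   84.9] q [-0.71  0.44  1.66 -0.    1.05 -0.71] F [-0.  -0.3  2. ] w 21.7
[0.01780027 0.05966564 0.06101439]
```

View pics/g6.png

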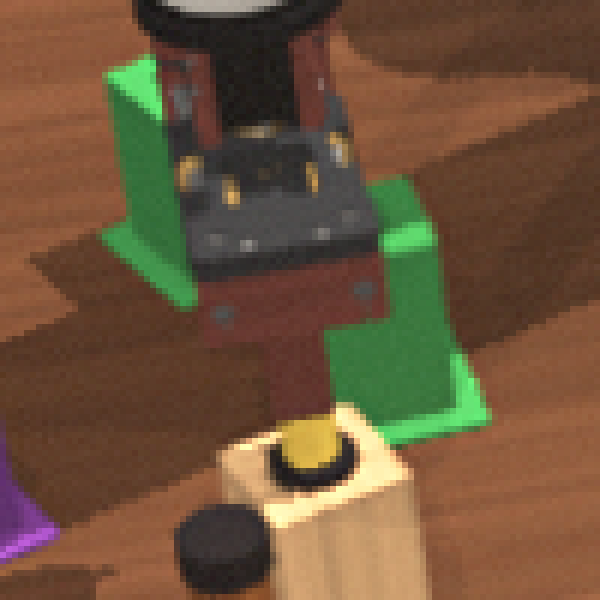

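Request:
servo_tool(
  rows=[
    [0, -0.4, 0, 0, 0, 0],
    [0, -0.6, 0, 0, 0, 0],
    [0, -0.8, 0, 0, 0, 0],
    [0, -0.8, 0, 0, 0, 0],
    [0, -0.8, 0, 0, 0, 0],
  ],
)

```text
clock: 6.4
tool_pos: [484.3, -324.1, 154.3]
tcp_rot: [0.499, -0.5, 0.501, -0.499]
wrist_force: [0.3, -1.0, -1.0]
grip_width: 22.1
```

Request:
servo_tool(
  rows=[
    [0, -0.8, 0, 0, 0, 0],
    [0, -0.8, 0, 0, 0, 0],
    [0, -0.8, 0, 0, 0, 0],
    [0, -0.8, 0, 0, 0, 0],
    [0, -0.8, 0, 0, 0, 0],
  ],
)

```text
clock: 6.9
tool_pos: [484.2, -324.0, 234.4]
tcp_rot: [0.499, -0.5, 0.501, -0.499]
wrist_force: [0.4, 0.2, -1.6]
grip_width: 21.7
```

```bash
python3 - <<'E'
from plan import *
o,p,r=log()
c=read_camera("scene")
im=c["pixels"][170:310,130:270,::-1]; cv2.imwrite("pics/g7.png",cv2.resize(im,None,fx=4,fy=4,interpolation=cv2.INTER_NEAREST))
print((proj(c,[484.5,-323.3,15+p[2]-84.9])[0]-[130,170]+.5)*4)
E
```

```text
t 6.9 p [ 484.2 -324.   234.4] q [-0.71  0.29  1.48  0.    1.37 -0.71] F [ 0.4  0.2 -1.6] w 21.7
[271.03542107 320.38103372]
```

View pics/g7.png

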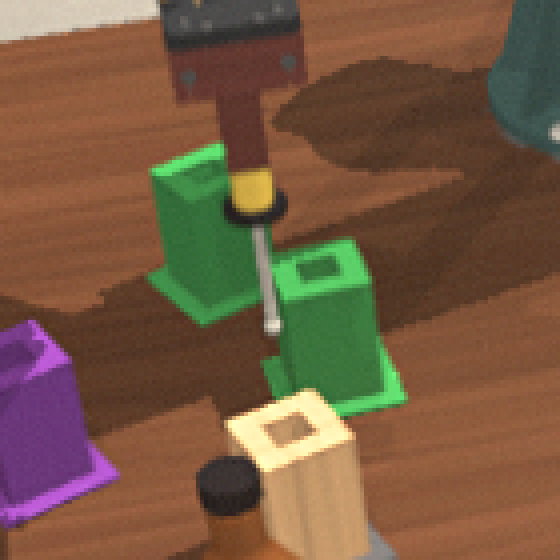

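```bash
cat > fk.py <<'E'
from plan import *
import json
from scipy.optimize import least_squares
Cc=R.from_matrix(np.array([[0,0,-1],[-1,0,0],[0,1,0.]]))
def fk(q,k):
    h,L1,L2,d,L6,a=k
    w=R.from_euler("z",q[0]).apply([a+L1*np.sin(q[1])+L2*np.sin(q[1]+q[2]),d,h+L1*np.cos(q[1])+L2*np.cos(q[1]+q[2])])
    r=wr(q)*Cc; return w+r.apply([0,L6,0]),r
def fit():
    L=json.load(open("log.json"))
    f=lambda k:np.concatenate([fk(l[0],k)[0]-l[1] for l in L]+[[(k[4]-230)*.01,k[5]*.05]])
    s=least_squares(f,[350,400,400,0,230,0]); print("fit",s.x.round(1),"rms",np.sqrt(np.mean(s.fun**2)).round(2)); return s.x
def ik(p,r,k,q0):
    f=lambda q:np.concatenate([(fk(q,k)[0]-p)/100,(fk(q,k)[1].inv()*r).as_rotvec()])
    s=least_squares(f,q0); return s.x,np.abs(s.fun).max()
E
python3 - <<'E'
from fk import *
o,p,r=pose(); k=fit()
for ln in (30,32,35):
  rt=lean(ln); q=o["joints"]
  for nm,t in (("abv",(688,126,137)),("start",(688,63,35)),("bend",(585.5,84.5,35)),("drain",(485,51.5,35))):
    q,e=ik(np.array(t)-rt.apply([0,69.9,0]),rt,k,q); print(ln,nm,q.round(2),e.round(4))
E
```

```text
fit [168.9 379.  434.4  68.9 210.9  41.8] rms 1.62
30 abv [ 0.28  0.77  0.95 -0.5   1.58  0.31] 0.0
30 start [ 0.19  0.79  1.16 -0.53  1.34  0.35] 0.0
30 bend [ 0.26  0.56  1.52 -0.53  1.26  0.48] 0.0
30 drain [ 0.24  0.32  1.86 -0.56  1.16  0.52] 0.0
32 abv [ 0.29  0.78  0.94 -0.53  1.59  0.32] 0.0
32 start [ 0.2   0.8   1.15 -0.56  1.35  0.37] 0.0
32 bend [ 0.27  0.58  1.51 -0.56  1.27  0.5 ] 0.0
32 drain [ 0.26  0.34  1.86 -0.59  1.18  0.55] 0.0
35 abv [ 0.3   0.8   0.93 -0.58  1.61  0.34] 0.0
35 start [ 0.22  0.82  1.14 -0.61  1.38  0.4 ] 0.0
35 bend [ 0.29  0.6   1.5  -0.61  1.3   0.53] 0.0
35 drain [ 0.28  0.36  1.85 -0.63  1.2   0.6 ] 0.0
```

```bash
python3 - <<'E'
from plan import *
o,p,r=pose(); rt=lean(34)
tip=np.array([690,140,160]); tgt=tip-rt.apply([0,69.9,0]); print(tgt)
rows(p,r,tgt,rt,30)
E
```

```text
[690.         179.08758395 217.94972632]
max frac 0.85 end err [0.02 0.11 0.03] 0.03
[[-0.84, 0.03, 0.34, 0.0, 0.0, -0.16], [-0.84, 0.02, 0.34, 0.0, 0.0, -0.17], [-0.84, -0.01, 0.34, 0.0, 0.0, -0.16], [-0.85, -0.02, 0.33, 0.0, 0.0, -0.17], [-0.84, -0.03, 0.34, 0.0, -0.01, -0.16]]
[[-0.84, -0.05, 0.34, -0.01, 0.0, -0.16], [-0.84, -0.07, 0.34, 0.0, 0.0, -0.17], [-0.83, -0.09, 0.34, 0.0, 0.0, -0.16], [-0.84, -0.1, 0.34, 0.0, 0.0, -0.17], [-0.83, -0.12, 0.34, 0.0, 0.0, -0.16]]
[[-0.83, -0.13, 0.34, 0.0, 0.0, -0.16], [-0.83, -0.15, 0.34, 0.0, 0.0, -0.17], [-0.83, -0.17, 0.34, 0.0, 0.0, -0.16], [-0.82, -0.18, 0.34, 0.0, 0.0, -0.16], [-0.81, -0.2, 0.33, 0.0, -0.01, -0.17]]
[[-0.82, -0.22, 0.34, 0.0, 0.0, -0.16], [-0.81, -0.23, 0.34, -0.01, 0.0, -0.17], [-0.8, -0.25, 0.34, 0.0, 0.0, -0.16], [-0.8, -0.26, 0.34, 0.0, 0.0, -0.16], [-0.79, -0.28, 0.34, 0.0, 0.0, -0.17]]
[[-0.79, -0.29, 0.34, 0.0, 0.0, -0.16], [-0.78, -0.31, 0.34, 0.0, 0.0, -0.17], [-0.78, -0.33, 0.34, 0.0, 0.0, -0.16], [-0.77, -0.34, 0.34, 0.0, -0.01, -0.16], [-0.76, -0.36, 0.35, 0.0, 0.0, -0.17]]
[[-0.75, -0.37, 0.34, 0.0, 0.0, -0.16], [-0.75, -0.38, 0.34, 0.0, 0.0, -0.17], [-0.74, -0.4, 0.34, -0.01, 0.0, -0.16], [-0.73, -0.42, 0.34, 0.0, 0.0, -0.16], [-0.73, -0.43, 0.34, 0.0, 0.0, -0.17]]
```

Request:
servo_tool(
  rows=[
    [-0.84, 0.03, 0.34, 0, 0, -0.16],
    [-0.84, 0.02, 0.34, 0, 0, -0.17],
    [-0.84, -0.01, 0.34, 0, 0, -0.16],
    [-0.85, -0.02, 0.33, 0, 0, -0.17],
    [-0.84, -0.03, 0.34, 0, 0, -0.16],
  ],
)

```text
clock: 7.45
tool_pos: [518.3, -239.1, 230.0]
tcp_rot: [0.523, -0.475, 0.525, -0.474]
wrist_force: [0.5, 0.3, -1.2]
grip_width: 21.5
```

Request:
servo_tool(
  rows=[
    [-0.84, -0.05, 0.34, 0, 0, -0.16],
    [-0.84, -0.07, 0.34, 0, 0, -0.17],
    [-0.83, -0.09, 0.34, 0, 0, -0.16],
    [-0.84, -0.1, 0.34, 0, 0, -0.17],
    [-0.83, -0.12, 0.34, 0, 0, -0.16],
  ],
)

```text
clock: 7.95
tool_pos: [552.6, -155.2, 227.0]
tcp_rot: [0.546, -0.449, 0.548, -0.448]
wrist_force: [0.0, -0.9, -1.6]
grip_width: 21.8
```

Request:
servo_tool(
  rows=[
    [-0.83, -0.13, 0.34, 0, 0, -0.16],
    [-0.83, -0.15, 0.34, 0, 0, -0.17],
    [-0.83, -0.17, 0.34, 0, 0, -0.16],
    [-0.82, -0.18, 0.34, 0, 0, -0.16],
    [-0.81, -0.2, 0.33, 0, 0, -0.17],
  ],
)

```text
clock: 8.45
tool_pos: [586.7, -71.2, 223.8]
tcp_rot: [0.567, -0.422, 0.569, -0.42]
wrist_force: [0.2, -0.3, -0.9]
grip_width: 21.5
```

Request:
servo_tool(
  rows=[
    [-0.82, -0.22, 0.34, 0, 0, -0.16],
    [-0.81, -0.23, 0.34, 0, 0, -0.17],
    [-0.8, -0.25, 0.34, 0, 0, -0.16],
    [-0.8, -0.26, 0.34, 0, 0, -0.16],
    [-0.79, -0.28, 0.34, 0, 0, -0.17],
  ],
)

```text
clock: 8.95
tool_pos: [620.9, 12.9, 220.9]
tcp_rot: [0.587, -0.393, 0.589, -0.392]
wrist_force: [-0.5, -0.4, -0.9]
grip_width: 21.4
```

Request:
servo_tool(
  rows=[
    [-0.79, -0.29, 0.34, 0, 0, -0.16],
    [-0.78, -0.31, 0.34, 0, 0, -0.17],
    [-0.78, -0.33, 0.34, 0, 0, -0.16],
    [-0.77, -0.34, 0.34, 0, 0, -0.16],
    [-0.76, -0.36, 0.35, 0, 0, -0.17],
  ],
)

```text
clock: 9.45
tool_pos: [655.3, 97.0, 217.8]
tcp_rot: [0.606, -0.364, 0.607, -0.362]
wrist_force: [0.7, -0.6, -1.8]
grip_width: 21.3
```

Request:
servo_tool(
  rows=[
    [-0.75, -0.37, 0.34, 0, 0, -0.16],
    [-0.75, -0.38, 0.34, 0, 0, -0.17],
    [-0.74, -0.4, 0.34, 0, 0, -0.16],
    [-0.73, -0.42, 0.34, 0, 0, -0.16],
    [-0.73, -0.43, 0.34, 0, 0, -0.17],
  ],
)

```text
clock: 9.95
tool_pos: [689.6, 181.0, 214.8]
tcp_rot: [0.623, -0.334, 0.624, -0.332]
wrist_force: [0.8, -0.8, -1.0]
grip_width: 21.6
```

```bash
python3 - <<'E'
from plan import *
o,p,r=log(); print(r.as_matrix().round(3))
tt=p+r.apply([0,69.9,0]); tw=p+[0,0,34]+r.apply([0,104,0]); print("tip tool-hyp",tt,"world-hyp",tw)
for n in ("scene","top"):
    c=read_camera(n); cv2.imwrite(f"pics/l1{n}full.png",c["pixels"][:,:,::-1]); a,b=proj(c,tt)[0],proj(c,tw)[0]; x0,y0=int(a[0])-50,int(a[1])-60
    print(n,a,b,"in crop",(a-[x0,y0]+.5)*5,(b-[x0,y0]+.5)*5)
    im=c["pixels"][y0:y0+100,x0:x0+100,::-1]; cv2.imwrite(f"pics/l1{n}.png",cv2.resize(im,None,fx=5,fy=5,interpolation=cv2.INTER_NEAREST))
E
```

```text
t 9.95 p [689.6 181.  214.8] q [ 0.46  0.69  1.02 -0.53  1.7   0.46] F [ 0.8 -0.8 -1. ] w 21.6
[[-0.002 -0.001  1.   ]
 [-0.831 -0.557 -0.003]
 [ 0.557 -0.831  0.   ]]
tip tool-hyp [689.46578206 142.07593651 156.6860293 ] world-hyp [689.41728108 123.09679155 162.35583861]
scene [428.46179479 266.03165459] [420.55036448 265.52523683] in crop [254.80897396 302.65827297] [215.25182242 300.12618417]
top [277.13518183 168.05658665] [283.04043325 167.53551707] in crop [253.17590915 302.78293326] [282.70216627 300.17758533]
```

View pics/l1scene.png

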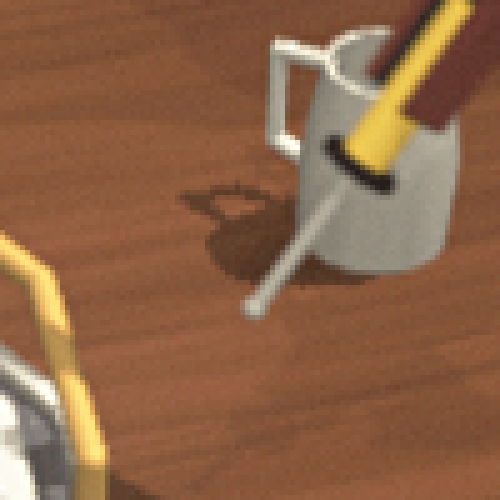

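View pics/l1top.png

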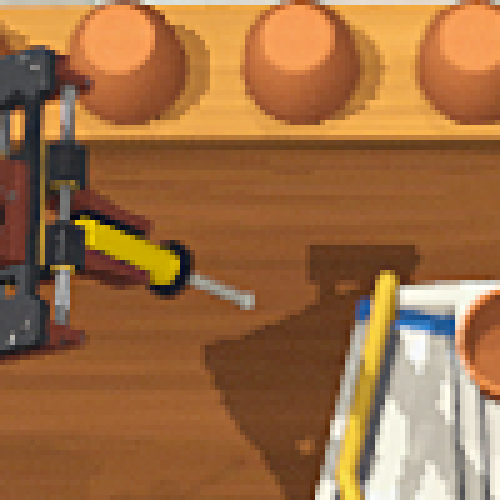

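```bash
python3 - <<'E'
from plan import *
o,p,r=pose()
S=read_camera("scene");T=read_camera("top")
tt=p+r.apply([0,69.9,0])
b,e=tri(T,(275.9,167.7),S,(428.3,266.9)); print("ball",b,e,"model",tt,"diff",b-tt)
print("diff in tool",r.inv().apply(b-tt))
# shaft direction: collar centres: scene crop(362,163), top crop (171,268)
q,e=tri(T,(171/5-.5+227,268/5-.5+108),S,(362/5-.5+378,163/5-.5+206)); print("collar",q,e,"len",np.linalg.norm(q-b)); d=(q-b)/np.linalg.norm(q-b); print("dir",d,"tool -y",-r.as_matrix()[:,1],"lean",np.degrees(np.arccos(d[2])))
E
```

```text
ball [690.29305874 143.98884357 154.84703179] 4.589825809617898 model [689.56294265 144.03709971 155.07626581] diff [ 0.73011609 -0.04825613 -0.22923402]
diff in tool [-0.08707651  0.21681104  0.73031298]
collar [691.60614573 186.98429573 220.62758216] 2.9008211364739207 len 78.59652606968602
dir [0.01670668 0.54704011 0.83693967] tool -y [7.98238059e-04 5.55730864e-01 8.31361877e-01] lean 33.18164689671443
```

```bash
python3 - <<'E'
from plan import *
o,p,r=pose(); print(p)
T=read_camera("top"); o,p,r=pose(); print(p); o,p,r=pose(); print(p, o["clock"])
S=dict(read_camera("scene")); im=cv2.imread("pics/scene0.png"); hsv=cv2.cvtColor(im,cv2.COLOR_BGR2HSV)
m=cv2.inRange(hsv,(15,100,60),(32,255,255)); m[:225]=0;m[335:]=0;m[:,:345]=0;m[:,408:]=0
ys,xs=np.nonzero(m); P=np.array([onz(S,(x,y),113)[:2] for x,y in zip(xs,ys)])
# approx nominal lines, keep pts within 12mm of nominal and inside leg span
b=np.array([585.5,85.5])
L={}
for nm,a,lo,hi in (("far",-11.8,15,105),("near",18.2,-105,-15)):
    u=np.array([np.cos(np.radians(a)),np.sin(np.radians(a))]); n=np.array([-u[1],u[0]])
    t=(P-b)@u; d=(P-b)@n; k=(t>lo)&(t<hi)&(abs(d)<16); 
    # per-bin centre of extents
    tb=[];db=[]
    for q in np.arange(lo,hi,10):
        s=k&(t>=q)&(t<q+10)
        if s.sum()>3: tb.append(t[s].mean()); db.append((d[s].min()+d[s].max())/2)
    f=np.polyfit(tb,db,1); print(nm,"scene: offset at bend",f[1].round(2),"slope deg",np.degrees(f[0]).round(2),np.round(db,1)); 
    c=b+f[1]*n; v=u+f[0]*n; L[nm]=(c,v)
(a,u),(c,v)=L["far"],L["near"]; s=np.linalg.solve(np.stack([u,-v],1),c-a); print("scene bend",a+s[0]*u, [np.degrees(np.arctan2(x[1][1],x[1][0])) for x in L.values()])
E
```

```text
[689.17088552 180.20604752 214.31499793]
[689.12092656 179.53885325 214.74899151]
[689.12092656 179.53885325 214.74899151] 10.2
far scene: offset at bend 0.17 slope deg 0.16 [ 0.2  0.9  0.  -0.1  0.5  0.   0.3  0.3  0.9]
near scene: offset at bend -1.86 slope deg 0.3 [-3.2 -1.7 -2.1 -2.2 -1.6 -2.4 -2.5 -2.3 -1.7]
scene bend [589.44954374  84.86069908] [np.float64(-11.640331882644281), np.float64(18.50348233385938)]
```

```bash
python3 - <<'E'
from plan import *
o,p,r=pose(); rt=r
tip=p+r.apply([0,69.9,0]); print(p,tip)
b=np.array([587.5,84.7]);u=np.array([np.cos(np.radians(-11.7)),np.sin(np.radians(-11.7))])
t=np.array([*(b+107*u),48]); print(t)
rows(tip,r,t,r,10)
E
```

```text
[689.14278966 179.13769694 215.03393732] [689.00509761 140.23529676 156.95989578]
[692.27684074  63.0017594   48.        ]
max frac 0.67 end err [ 0.05 -0.12 -0.03] 0.0
[[0.02, 0.67, 0.02, 0.0, 0.0, 0.0], [0.02, 0.67, 0.02, 0.0, 0.0, 0.0], [0.01, 0.66, 0.01, 0.0, 0.0, 0.0], [0.02, 0.67, 0.02, 0.0, 0.0, 0.0], [0.02, 0.67, 0.02, 0.0, 0.0, 0.0]]
[[0.02, 0.67, 0.02, 0.0, 0.0, 0.0], [0.01, 0.66, 0.01, 0.0, 0.0, 0.0], [0.02, 0.67, 0.02, 0.0, 0.0, 0.0], [0.02, 0.67, 0.02, 0.0, 0.0, 0.0], [0.02, 0.67, 0.02, 0.0, 0.0, 0.0]]
```

Request:
servo_tool(
  rows=[
    [0.02, 0.67, 0.02, 0, 0, 0],
    [0.02, 0.67, 0.02, 0, 0, 0],
    [0.02, 0.67, 0.02, 0, 0, 0],
    [0.02, 0.67, 0.02, 0, 0, 0],
    [0.02, 0.67, 0.02, 0, 0, 0],
  ],
)

```text
clock: 10.75
tool_pos: [690.9, 139.8, 158.8]
tcp_rot: [0.624, -0.334, 0.624, -0.332]
wrist_force: [-0.2, -0.5, -1.2]
grip_width: 21.5
```

Request:
servo_tool(
  rows=[
    [0.02, 0.67, 0.02, 0, 0, 0],
    [0.02, 0.67, 0.02, 0, 0, 0],
    [0.02, 0.67, 0.02, 0, 0, 0],
    [0.02, 0.5, 0.02, 0, 0, 0],
    [0.02, 0.4, 0.02, 0, 0, 0],
  ],
)

```text
clock: 11.25
tool_pos: [693.0, 106.3, 112.0]
tcp_rot: [0.624, -0.334, 0.624, -0.332]
wrist_force: [-0.5, 0.8, -1.5]
grip_width: 21.4
```

Request:
servo_tool(
  rows=[
    [0, 0, 0, 0, 0, 0],
    [0, 0, 0, 0, 0, 0],
    [0, 0, 0, 0, 0, 0],
  ],
)

```text
clock: 11.55
tool_pos: [693.7, 107.4, 113.5]
tcp_rot: [0.623, -0.334, 0.625, -0.333]
wrist_force: [0.6, -0.7, -0.9]
grip_width: 21.8
```

```bash
python3 - <<'E'
from plan import *
o,p,r=log()
tt=p+r.apply([0,69.9,0]); print("tip",tt)
for n in ("scene","top"):
    c=read_camera(n); a=proj(c,tt)[0]; x0,y0=int(a[0])-50,int(a[1])-60
    print(n,x0,y0,"in crop",(a-[x0,y0]+.5)*6)
    im=c["pixels"][y0:y0+100,x0:x0+100,::-1]; cv2.imwrite(f"pics/l2{n}.png",cv2.resize(im,None,fx=6,fy=6,interpolation=cv2.INTER_NEAREST))
E
```

```text
t 11.55 p [693.7 107.4 113.5] q [ 0.37  0.73  1.21 -0.55  1.46  0.51] F [ 0.6 -0.7 -0.9] w 21.8
tip [693.63465576  68.55604071  55.39396384]
scene 345 250 in crop [303.29899    366.74311106]
top 251 115 in crop [303.8751787  367.46909561]
```

View pics/l2scene.png

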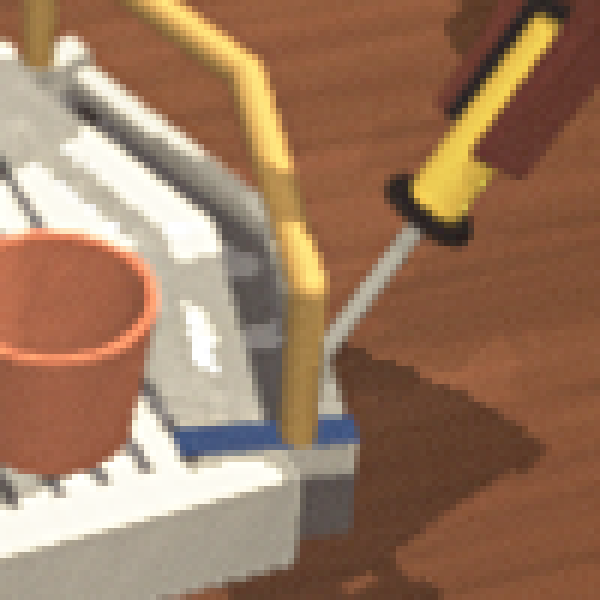

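View pics/l2top.png

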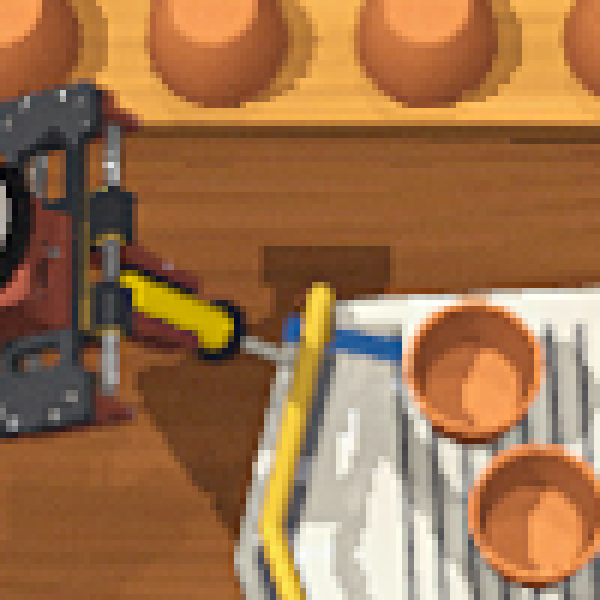

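Request:
servo_tool(
  rows=[
    [-0.02, 0.28, -0.03, 0, 0, 0],
    [-0.02, 0.29, -0.03, 0, 0, 0],
    [0, 0, 0, 0, 0, 0],
    [0, 0, 0, 0, 0, 0],
  ],
)

```text
clock: 12.05
tool_pos: [691.6, 101.0, 102.6]
tcp_rot: [0.624, -0.334, 0.624, -0.332]
wrist_force: [0.6, 0.4, -1.1]
grip_width: 21.3
```

Request:
servo_tool(
  rows=[
    [-0.04, 0.06, 0, 0, 0, 0],
    [-0.04, 0.06, 0, 0, 0, 0],
    [-0.04, 0.06, 0, 0, 0, 0],
    [-0.04, 0.06, 0, 0, 0, 0],
    [0, 0, 0, 0, 0, 0],
  ],
)

```text
clock: 12.55
tool_pos: [691.8, 101.3, 96.9]
tcp_rot: [0.624, -0.334, 0.624, -0.332]
wrist_force: [-0.0, 0.1, -0.2]
grip_width: 21.6
```

```bash
python3 - <<'E'
from plan import *
o,p,r=log()
tt=p+r.apply([0,69.9,0]); print("tip",tt,r.as_matrix().round(3)[:,1],o["torque"])
E
```

```text
t 12.55 p [691.8 101.3  96.9] q [ 0.36  0.74  1.23 -0.55  1.43  0.52] F [-0.   0.1 -0.2] w 21.6
tip [691.63780121  62.36026068  38.8351343 ] [-0.002 -0.557 -0.831] [ 0.40791424 -0.05151077  0.03119752]
```

Request:
servo_tool(
  rows=[
    [-0.03, 0.04, 0, 0, 0, 0],
    [0, 0, 0, 0, 0, 0],
  ],
)

```text
clock: 12.75
tool_pos: [691.9, 101.3, 96.1]
tcp_rot: [0.623, -0.334, 0.624, -0.332]
wrist_force: [0.5, -0.0, -2.0]
grip_width: 21.7
```

Request:
servo_tool(
  rows=[
    [-0.03, 0.04, 0, 0, 0, 0],
    [0, 0, 0, 0, 0, 0],
  ],
)

```text
clock: 12.95
tool_pos: [691.9, 101.4, 95.1]
tcp_rot: [0.623, -0.334, 0.624, -0.332]
wrist_force: [-0.0, 0.1, -1.7]
grip_width: 21.8
```

Request:
servo_tool(
  rows=[
    [-0.03, 0.04, 0, 0, 0, 0],
    [0, 0, 0, 0, 0, 0],
  ],
)

```text
clock: 13.15
tool_pos: [691.9, 101.4, 94.1]
tcp_rot: [0.623, -0.334, 0.624, -0.332]
wrist_force: [-0.5, 0.2, -1.3]
grip_width: 21.8
```

```bash
python3 - <<'E'
from plan import *
o,p,r=log()
tt=p+r.apply([0,69.9,0]); print("tip",tt,o["torque"])
E
```

```text
t 13.15 p [691.9 101.4  94.1] q [ 0.36  0.74  1.23 -0.55  1.43  0.52] F [-0.5  0.2 -1.3] w 21.8
tip [691.73718729  62.5291964   36.01902448] [ 0.40084879 -0.09456241  0.07445861]
```

Request:
servo_tool(
  rows=[
    [-0.03, 0.04, 0, 0, 0, 0],
    [0, 0, 0, 0, 0, 0],
  ],
)

```text
clock: 13.35
tool_pos: [692.0, 101.5, 93.4]
tcp_rot: [0.623, -0.334, 0.624, -0.332]
wrist_force: [0.4, 0.5, 0.8]
grip_width: 21.4
```

Request:
servo_tool(
  rows=[
    [-0.03, 0.04, 0, 0, 0, 0],
    [0, 0, 0, 0, 0, 0],
  ],
)

```text
clock: 13.55
tool_pos: [692.2, 101.7, 93.0]
tcp_rot: [0.623, -0.334, 0.625, -0.332]
wrist_force: [-1.5, 1.9, 4.2]
grip_width: 21.7
```

```bash
python3 - <<'E'
from plan import *
o,p,r=log()
tt=p+r.apply([0,69.9,0]); print("tip",tt,o["torque"])
c=read_camera("scene"); a=proj(c,tt)[0]; x0,y0=345,250
print("in crop",(a-[x0,y0]+.5)*6)
im=c["pixels"][y0:y0+100,x0:x0+100,::-1]; cv2.imwrite(f"pics/l3scene.png",cv2.resize(im,None,fx=6,fy=6,interpolation=cv2.INTER_NEAREST))
E
```

```text
t 13.55 p [692.2 101.7  93. ] q [ 0.36  0.74  1.24 -0.55  1.42  0.52] F [-1.5  1.9  4.2] w 21.7
tip [692.09754823  62.78969263  34.94036329] [ 0.02038693  0.14355146 -0.18493785]
in crop [284.4212167  409.80669194]
```

View pics/l3scene.png

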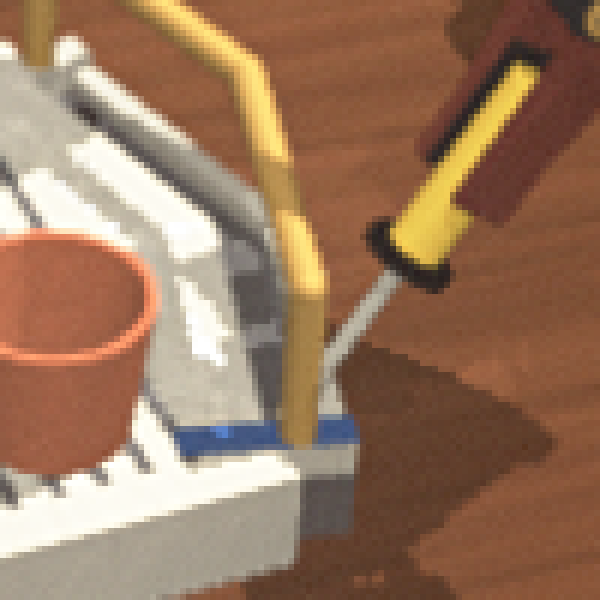

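Request:
servo_tool(
  rows=[
    [0.02, -0.03, 0, 0, 0, 0],
    [0.02, 0.01, 0.1, 0, 0, 0],
    [0.02, 0.01, 0.1, 0, 0, 0],
    [0, 0, 0, 0, 0, 0],
    [0, 0, 0, 0, 0, 0],
  ],
)

```text
clock: 14.1
tool_pos: [696.0, 100.2, 92.9]
tcp_rot: [0.623, -0.334, 0.624, -0.332]
wrist_force: [-1.1, 0.0, 1.6]
grip_width: 21.6
```

```bash
python3 - <<'E'
from plan import *
o,p,r=log()
tt=p+r.apply([0,69.9,0]); print("tip",tt,o["torque"])
E
```

```text
t 14.1 p [696.  100.2  92.9] q [ 0.36  0.75  1.23 -0.55  1.43  0.52] F [-1.1  0.   1.6] w 21.6
tip [695.92746499  61.21876564  34.90183748] [-0.28934935  0.12182846 -0.14368128]
```

Request:
servo_tool(
  rows=[
    [-0.02, -0.015, -0.1, 0, 0, 0],
    [-0.04, -0.03, -0.2, 0, 0, 0],
    [-0.04, -0.025, -0.22, 0, 0, 0],
    [-0.04, -0.025, -0.22, 0, 0, 0],
    [-0.04, -0.025, -0.22, 0, 0, 0],
  ],
)

```text
clock: 14.6
tool_pos: [676.5, 105.3, 93.1]
tcp_rot: [0.623, -0.334, 0.624, -0.332]
wrist_force: [2.0, -0.3, 1.5]
grip_width: 21.6
```

Request:
servo_tool(
  rows=[
    [-0.04, -0.026, -0.22, 0, 0, 0],
    [-0.04, -0.026, -0.22, 0, 0, 0],
    [-0.04, -0.026, -0.22, 0, 0, 0],
    [-0.04, -0.026, -0.22, 0, 0, 0],
    [-0.04, -0.026, -0.22, 0, 0, 0],
  ],
)

```text
clock: 15.1
tool_pos: [654.5, 109.9, 93.0]
tcp_rot: [0.623, -0.334, 0.624, -0.332]
wrist_force: [1.9, 0.1, 0.7]
grip_width: 21.7
```

```bash
cat > st.py <<'E'
from plan import *
o,p,r=log()
tt=p+r.apply([0,69.9,0]); print("tip",tt.round(2),np.round(o["torque"],2)); b=np.array([587.5,84.7])
yl=b[1]+(tt[0]-b[0])*(-.2071 if tt[0]>b[0] else .3307); print("y off line",(tt[1]-yl).round(2))
E
python3 st.py
```

```text
t 15.1 p [654.5 109.9  93. ] q [ 0.39  0.7   1.32 -0.55  1.4   0.57] F [1.9 0.1 0.7] w 21.7
tip [654.37  71.    34.98] [-0.21 -0.52  0.28]
y off line 0.15
```

Request:
servo_tool(
  rows=[
    [-0.04, -0.026, -0.22, 0, 0, 0],
    [-0.04, -0.026, -0.22, 0, 0, 0],
    [-0.04, -0.026, -0.22, 0, 0, 0],
    [-0.04, -0.026, -0.22, 0, 0, 0],
    [-0.04, -0.026, -0.22, 0, 0, 0],
  ],
)

```text
clock: 15.6
tool_pos: [632.5, 114.7, 93.0]
tcp_rot: [0.623, -0.334, 0.624, -0.332]
wrist_force: [1.7, -1.0, 2.5]
grip_width: 21.5
```

Request:
servo_tool(
  rows=[
    [-0.037, -0.025, -0.22, 0, 0, 0],
    [-0.037, -0.025, -0.22, 0, 0, 0],
    [-0.037, -0.025, -0.22, 0, 0, 0],
    [-0.037, -0.025, -0.22, 0, 0, 0],
    [-0.037, -0.025, -0.22, 0, 0, 0],
  ],
)

```text
clock: 16.1
tool_pos: [610.4, 119.3, 93.0]
tcp_rot: [0.623, -0.334, 0.624, -0.332]
wrist_force: [1.5, -0.6, 2.3]
grip_width: 21.7
```

```bash
python3 st.py
```

```text
t 16.1 p [610.4 119.3  93. ] q [ 0.43  0.66  1.41 -0.54  1.38  0.62] F [ 1.5 -0.6  2.3] w 21.7
tip [610.33  80.35  34.9 ] [-0.27 -0.54  0.3 ]
y off line 0.38
```

Request:
servo_tool(
  rows=[
    [-0.036, -0.024, -0.22, 0, 0, 0],
    [-0.036, -0.024, -0.22, 0, 0, 0],
    [-0.036, -0.024, -0.22, 0, 0, 0],
    [-0.034, -0.023, -0.2, 0, 0, 0],
    [-0.03, -0.02, -0.18, 0, 0, 0],
  ],
)

```text
clock: 16.6
tool_pos: [589.6, 123.5, 92.9]
tcp_rot: [0.623, -0.334, 0.624, -0.332]
wrist_force: [1.7, -1.2, 1.7]
grip_width: 21.4
```

```bash
python3 st.py
```

```text
t 16.6 p [589.6 123.5  92.9] q [ 0.45  0.64  1.45 -0.54  1.37  0.65] F [ 1.7 -1.2  1.7] w 21.4
tip [589.51  84.57  34.86] [-0.22 -0.58  0.29]
y off line 0.29
```

Request:
servo_tool(
  rows=[
    [0, 0, -0.1, 0, 0, 0],
    [0.02, 0.013, -0.13, 0, 0, 0],
    [0.05, 0.033, -0.18, 0, 0, 0],
    [0.057, 0.038, -0.21, 0, 0, 0],
    [0.057, 0.038, -0.21, 0, 0, 0],
  ],
)

```text
clock: 17.1
tool_pos: [573.3, 119.0, 93.0]
tcp_rot: [0.623, -0.334, 0.624, -0.332]
wrist_force: [3.1, 2.0, 2.1]
grip_width: 21.6
```

```bash
python3 st.py
```

```text
t 17.1 p [573.3 119.   93. ] q [ 0.45  0.62  1.49 -0.54  1.35  0.66] F [3.1 2.  2.1] w 21.6
tip [573.24  80.15  34.96] [-0.03 -0.64  0.39]
y off line 0.17
```

Request:
servo_tool(
  rows=[
    [0.06, 0.032, -0.21, 0, 0, 0],
    [0.057, 0.038, -0.21, 0, 0, 0],
    [0.057, 0.038, -0.21, 0, 0, 0],
    [0.057, 0.038, -0.21, 0, 0, 0],
    [0.057, 0.038, -0.21, 0, 0, 0],
  ],
)

```text
clock: 17.6
tool_pos: [551.9, 112.1, 93.1]
tcp_rot: [0.623, -0.334, 0.624, -0.332]
wrist_force: [1.9, 0.6, 2.3]
grip_width: 21.6
```

Request:
servo_tool(
  rows=[
    [0.057, 0.038, -0.21, 0, 0, 0],
    [0.057, 0.038, -0.21, 0, 0, 0],
    [0.057, 0.038, -0.21, 0, 0, 0],
    [0.057, 0.038, -0.21, 0, 0, 0],
    [0.057, 0.038, -0.21, 0, 0, 0],
  ],
)

```text
clock: 18.1
tool_pos: [530.9, 105.3, 93.1]
tcp_rot: [0.623, -0.334, 0.624, -0.332]
wrist_force: [2.0, 0.4, 1.9]
grip_width: 21.5
```

```bash
python3 st.py
```

```text
t 18.1 p [530.9 105.3  93.1] q [ 0.46  0.57  1.59 -0.54  1.31  0.7 ] F [2.  0.4 1.9] w 21.5
tip [530.8   66.42  35.01] [ 0.02 -0.45  0.34]
y off line 0.48
```

Request:
servo_tool(
  rows=[
    [0.058, 0.039, -0.21, 0, 0, 0],
    [0.058, 0.039, -0.21, 0, 0, 0],
    [0.058, 0.039, -0.21, 0, 0, 0],
    [0.058, 0.039, -0.21, 0, 0, 0],
    [0.058, 0.039, -0.21, 0, 0, 0],
  ],
)

```text
clock: 18.6
tool_pos: [509.9, 98.4, 93.1]
tcp_rot: [0.623, -0.334, 0.624, -0.332]
wrist_force: [2.2, 0.7, 2.0]
grip_width: 21.6
```

Request:
servo_tool(
  rows=[
    [0.058, 0.039, -0.21, 0, 0, 0],
    [0.058, 0.039, -0.21, 0, 0, 0],
    [0.055, 0.037, -0.2, 0, 0, 0],
    [0.05, 0.034, -0.18, 0, 0, 0],
    [0.028, 0.019, -0.1, 0, 0, 0],
  ],
)

```text
clock: 19.1
tool_pos: [491.8, 92.4, 93.1]
tcp_rot: [0.623, -0.334, 0.624, -0.332]
wrist_force: [1.1, 0.9, 2.0]
grip_width: 21.7
```

```bash
python3 st.py; python3 - <<'E'
from plan import *
o,p,r=pose(); tt=p+r.apply([0,69.9,0])
ims=[]
for n in ("scene","top"):
    c=read_camera(n); a=proj(c,tt)[0]; x0,y0=int(a[0])-35,int(a[1])-45
    print(n,x0,y0,"in crop",(a-[x0,y0]+.5)*6)
    im=c["pixels"][y0:y0+70,x0:x0+66,::-1]; ims.append(cv2.resize(im,None,fx=6,fy=6,interpolation=cv2.INTER_NEAREST))
cv2.imwrite("pics/l4.png",np.hstack(ims))
E
```

```text
t 19.1 p [491.8  92.4  93.1] q [ 0.47  0.53  1.69 -0.55  1.27  0.73] F [1.1 0.9 2. ] w 21.7
tip [491.64  53.48  35.01] [ 0.04 -0.51  0.19]
y off line 0.48
scene 322 222 in crop [218.83408196 276.85198712]
top 270 191 in crop [216.15233119 276.09122506]
```

View pics/l4.png

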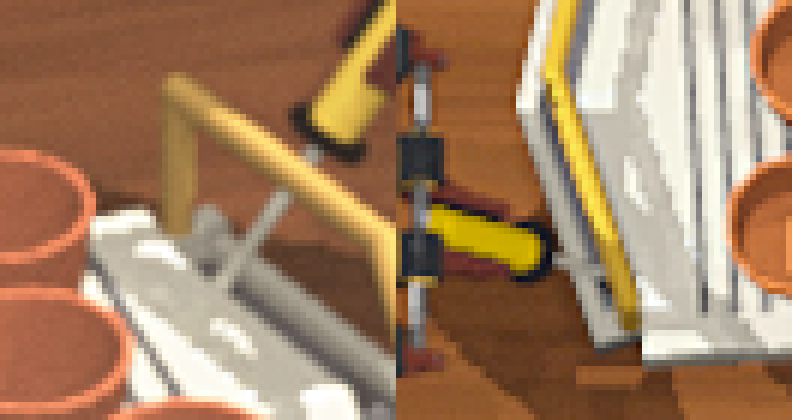

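Request:
servo_tool(
  rows=[
    [0.05, 0.034, -0.18, 0, 0, 0],
    [0.05, 0.034, -0.15, 0, 0, 0],
    [0.015, 0.01, -0.05, 0, 0, 0],
    [0, 0, 0, 0, 0, 0],
    [0, 0, 0, 0, 0, 0],
  ],
)

```text
clock: 19.7
tool_pos: [484.2, 89.6, 93.0]
tcp_rot: [0.624, -0.334, 0.624, -0.332]
wrist_force: [1.2, 0.4, 2.2]
grip_width: 21.5
```

```bash
python3 st.py
```

```text
t 19.7 p [484.2  89.6  93. ] q [ 0.47  0.52  1.71 -0.55  1.26  0.74] F [1.2 0.4 2.2] w 21.5
tip [484.06  50.71  34.97] [-0.09 -0.12  0.05]
y off line 0.22
```

Request:
servo_tool(
  rows=[
    [0.07, -0.1, 0, 0, 0, 0],
    [0.1, -0.15, 0, 0, 0, 0],
    [0.11, -0.16, 0, 0, 0, 0],
    [0, -0.4, 0, 0, 0, 0],
    [0, -0.6, 0, 0, 0, 0],
  ],
)

```text
clock: 20.2
tool_pos: [484.3, 100.9, 120.0]
tcp_rot: [0.624, -0.334, 0.624, -0.332]
wrist_force: [0.7, 0.9, -1.4]
grip_width: 21.7
```

Request:
servo_tool(
  rows=[
    [0, -0.8, 0, 0, 0, 0],
    [0, -0.9, 0, 0, 0, 0],
    [0, -0.9, 0, 0, 0, 0],
    [0, -0.9, 0, 0, 0, 0],
    [0, -0.9, 0, 0, 0, 0],
  ],
)

```text
clock: 20.7
tool_pos: [484.8, 151.0, 194.1]
tcp_rot: [0.623, -0.334, 0.624, -0.333]
wrist_force: [0.3, 0.2, -1.6]
grip_width: 21.9
```

```bash
python3 st.py; python3 - <<'E'
from plan import *
o,p,r=pose()
tip=np.array([484.4,-323.4,185]); tgt=tip-RD.apply([0,69.9,0])
a=p+np.array([0,0,25]);
rows(p,r,np.array([484,-120,255.]),lean(12),15); print()
rows(np.array([484,-120,255.]),lean(12),tgt,RD,12)
E
```

```text
t 20.7 p [484.8 151.  194.1] q [ 0.56  0.44  1.53 -0.49  1.51  0.68] F [ 0.3  0.2 -1.6] w 21.9
tip [484.76 112.15 136.  ] [ 0.42 -0.1   0.02]
y off line 61.42
max frac 0.93 end err [0.06 0.1  0.03] 0.04
[[0.86, 0.33, 0.0, 0.0, 0.0, 0.21], [0.88, 0.31, 0.0, 0.0, 0.0, 0.21], [0.88, 0.29, 0.0, 0.0, 0.0, 0.21], [0.88, 0.27, 0.0, 0.0, -0.01, 0.21], [0.89, 0.25, 0.0, 0.0, 0.0, 0.22]]
[[0.9, 0.22, 0.0, 0.0, 0.0, 0.21], [0.91, 0.2, -0.01, 0.0, 0.0, 0.21], [0.91, 0.17, 0.0, 0.0, 0.0, 0.21], [0.91, 0.15, 0.0, 0.0, 0.0, 0.21], [0.92, 0.13, 0.0, 0.0, 0.0, 0.21]]
[[0.92, 0.11, 0.0, 0.0, -0.01, 0.21], [0.92, 0.08, -0.01, 0.0, 0.0, 0.21], [0.92, 0.06, 0.0, 0.0, 0.0, 0.21], [0.93, 0.04, 0.0, 0.0, 0.0, 0.22], [0.92, 0.01, 0.0, 0.0, 0.0, 0.21]]

max frac 0.85 end err [ 0.   -0.08  0.09] 0.03
[[0.83, 0.18, 0.0, 0.0, 0.0, 0.15], [0.83, 0.16, 0.0, 0.0, 0.0, 0.14], [0.84, 0.15, 0.01, 0.0, 0.0, 0.15], [0.83, 0.13, 0.0, 0.0, 0.0, 0.14], [0.84, 0.12, 0.0, 0.0, 0.0, 0.15]]
[[0.84, 0.1, 0.0, 0.0, 0.0, 0.14], [0.85, 0.09, 0.0, 0.0, 0.0, 0.15], [0.84, 0.07, 0.0, 0.0, 0.0, 0.14], [0.85, 0.06, 0.0, 0.0, 0.0, 0.15], [0.84, 0.05, 0.01, 0.0, 0.0, 0.14]]
[[0.85, 0.03, 0.0, 0.0, 0.0, 0.15], [0.85, 0.01, 0.0, 0.0, 0.0, 0.15]]
```

Request:
servo_tool(
  rows=[
    [0.3, -0.8, 0, 0, 0, 0],
    [0.3, -0.8, 0, 0, 0, 0],
    [0.3, -0.8, 0, 0, 0, 0],
  ],
)

```text
clock: 21.0
tool_pos: [484.7, 162.5, 244.0]
tcp_rot: [0.623, -0.334, 0.624, -0.333]
wrist_force: [1.2, 0.9, -1.5]
grip_width: 21.7
```

```bash
python3 st.py; python3 - <<'E'
from plan import *
o,p,r=pose()
tgt=np.array([484.2,-324,250.])
rows(p,r,tgt,RD,30)
E
```

```text
t 21.0 p [484.7 162.5 244. ] q [ 0.58  0.41  1.46 -0.49  1.62  0.64] F [ 1.2  0.9 -1.5] w 21.7
tip [484.64 123.66 185.95] [ 0.42 -0.09  0.05]
y off line 72.98
max frac 0.81 end err [-0.1   0.02 -0.03] 0.03
[[0.68, 0.44, 0.0, 0.0, 0.0, 0.16], [0.69, 0.43, 0.0, 0.0, 0.0, 0.17], [0.69, 0.42, 0.0, 0.0, 0.0, 0.16], [0.71, 0.4, 0.0, 0.0, 0.0, 0.17], [0.71, 0.39, 0.01, 0.0, 0.0, 0.16]]
[[0.72, 0.37, 0.0, 0.0, 0.0, 0.16], [0.73, 0.36, 0.0, 0.0, 0.0, 0.17], [0.73, 0.34, 0.0, 0.0, -0.01, 0.16], [0.74, 0.34, 0.0, 0.0, 0.0, 0.16], [0.75, 0.31, 0.0, 0.0, 0.0, 0.17]]
[[0.75, 0.3, 0.0, 0.0, 0.0, 0.16], [0.76, 0.29, 0.0, 0.0, 0.0, 0.17], [0.76, 0.27, 0.0, 0.0, 0.0, 0.16], [0.77, 0.26, 0.0, 0.0, 0.0, 0.16], [0.78, 0.24, 0.0, 0.0, 0.0, 0.17]]
[[0.78, 0.22, 0.0, 0.0, 0.0, 0.16], [0.78, 0.22, 0.0, 0.0, 0.0, 0.16], [0.79, 0.19, 0.0, 0.0, 0.0, 0.17], [0.79, 0.18, 0.0, 0.0, 0.0, 0.16], [0.79, 0.16, 0.0, 0.0, 0.0, 0.17]]
[[0.8, 0.15, 0.0, 0.0, 0.0, 0.16], [0.8, 0.14, 0.0, 0.0, 0.0, 0.16], [0.8, 0.11, 0.0, 0.0, -0.01, 0.17], [0.81, 0.1, 0.0, 0.0, 0.0, 0.16], [0.8, 0.09, 0.0, 0.0, 0.0, 0.16]]
[[0.81, 0.07, 0.0, 0.0, 0.0, 0.17], [0.81, 0.05, 0.0, 0.0, 0.0, 0.16], [0.81, 0.04, 0.0, 0.0, 0.0, 0.17], [0.81, 0.02, 0.0, 0.0, 0.0, 0.16], [0.81, 0.01, -0.01, 0.0, 0.0, 0.16]]
```

Request:
servo_tool(
  rows=[
    [0.68, 0.44, 0, 0, 0, 0.16],
    [0.69, 0.43, 0, 0, 0, 0.17],
    [0.69, 0.42, 0, 0, 0, 0.16],
    [0.71, 0.4, 0, 0, 0, 0.17],
    [0.71, 0.39, 0, 0, 0, 0.16],
  ],
)

```text
clock: 21.5
tool_pos: [484.6, 80.5, 244.5]
tcp_rot: [0.606, -0.364, 0.607, -0.363]
wrist_force: [0.3, -0.0, -1.0]
grip_width: 21.8
```

Request:
servo_tool(
  rows=[
    [0.72, 0.37, 0, 0, 0, 0.16],
    [0.73, 0.36, 0, 0, 0, 0.17],
    [0.73, 0.34, 0, 0, 0, 0.16],
    [0.74, 0.34, 0, 0, 0, 0.16],
    [0.75, 0.31, 0, 0, 0, 0.17],
  ],
)

```text
clock: 22.0
tool_pos: [484.3, -0.7, 245.6]
tcp_rot: [0.587, -0.394, 0.588, -0.392]
wrist_force: [0.3, 0.4, -0.6]
grip_width: 21.9
```

Request:
servo_tool(
  rows=[
    [0.75, 0.3, 0, 0, 0, 0.16],
    [0.76, 0.29, 0, 0, 0, 0.17],
    [0.76, 0.27, 0, 0, 0, 0.16],
    [0.77, 0.26, 0, 0, 0, 0.16],
    [0.78, 0.24, 0, 0, 0, 0.17],
  ],
)

```text
clock: 22.5
tool_pos: [484.1, -81.8, 246.7]
tcp_rot: [0.567, -0.422, 0.568, -0.421]
wrist_force: [0.7, -1.2, -1.6]
grip_width: 21.0
```

Request:
servo_tool(
  rows=[
    [0.78, 0.22, 0, 0, 0, 0.16],
    [0.78, 0.22, 0, 0, 0, 0.16],
    [0.79, 0.19, 0, 0, 0, 0.17],
    [0.79, 0.18, 0, 0, 0, 0.16],
    [0.79, 0.16, 0, 0, 0, 0.17],
  ],
)

```text
clock: 23.0
tool_pos: [483.9, -162.8, 247.8]
tcp_rot: [0.546, -0.449, 0.547, -0.448]
wrist_force: [-0.2, -0.4, -1.7]
grip_width: 21.6
```

Request:
servo_tool(
  rows=[
    [0.8, 0.15, 0, 0, 0, 0.16],
    [0.8, 0.14, 0, 0, 0, 0.16],
    [0.8, 0.11, 0, 0, 0, 0.17],
    [0.81, 0.1, 0, 0, 0, 0.16],
    [0.8, 0.09, 0, 0, 0, 0.16],
  ],
)

```text
clock: 23.5
tool_pos: [483.8, -244.0, 248.8]
tcp_rot: [0.524, -0.475, 0.525, -0.474]
wrist_force: [0.7, -0.7, -2.1]
grip_width: 21.7
```

Request:
servo_tool(
  rows=[
    [0.81, 0.07, 0, 0, 0, 0.17],
    [0.81, 0.05, 0, 0, 0, 0.16],
    [0.81, 0.04, 0, 0, 0, 0.17],
    [0.81, 0.02, 0, 0, 0, 0.16],
    [0.7, 0.01, 0, 0, 0, 0.16],
  ],
)

```text
clock: 24.0
tool_pos: [483.6, -323.1, 249.8]
tcp_rot: [0.5, -0.5, 0.501, -0.499]
wrist_force: [0.7, -0.4, -1.0]
grip_width: 21.5
```

```bash
cat > chk.py <<'E'
import sys
from plan import *
S=read_camera("scene");T=read_camera("top")
o,p,r=log(); tt=p+r.apply([0,69.9,0]); print("tip",tt.round(1),r.as_matrix().round(3).tolist())
a=proj(S,tt)[0]; x0,y0=int(a[0])-60,int(a[1])-80
print("model tip crop",(a-[x0,y0]+.5)*4,"mouth",(proj(S,[484.8,-323.4,90])[0]-[x0,y0]+.5)*4,x0,y0)
cv2.imwrite(f"pics/{sys.argv[1]}.png",cv2.resize(S["pixels"][y0:y0+140,x0:x0+120,::-1],None,fx=4,fy=4,interpolation=cv2.INTER_NEAREST))
E
python3 chk.py r1
```

```text
t 24.1 p [ 483.7 -324.6  249.5] q [-0.71  0.28  1.46 -0.    1.4  -0.7 ] F [-0.1  0.  -2. ] w 21.9
tip [ 483.7 -324.7  179.6] [[-0.004, 0.0, 1.0], [-1.0, -0.002, -0.004], [0.002, -1.0, 0.0]]
model tip crop [244.91680835 325.66444652] mouth [267.86711113 456.02502705] 135 163
```

View pics/r1.png

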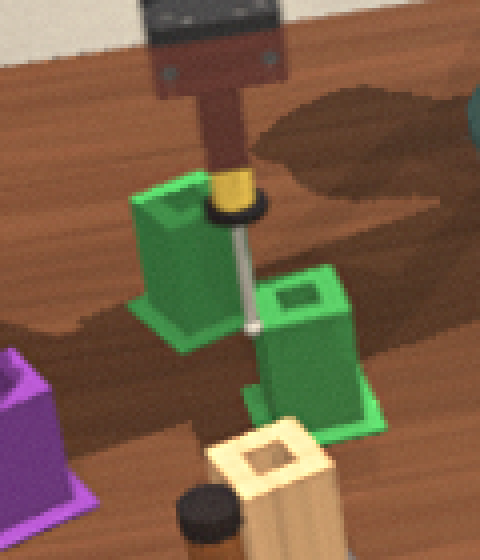

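Request:
servo_tool(
  rows=[
    [0, 0, 0, 0, 0, 0],
    [0, 0, 0, 0, 0, 0],
  ],
)

```text
clock: 24.3
tool_pos: [483.5, -321.5, 249.1]
tcp_rot: [0.5, -0.5, 0.501, -0.499]
wrist_force: [-0.2, 0.1, -1.7]
grip_width: 21.6
```

```bash
python3 -c "
from plan import *
o,p,r=log(); print(r.as_matrix().round(3)[:,1])"
```

```text
t 24.3 p [ 483.5 -321.5  249.1] q [-0.71  0.28  1.46 -0.    1.4  -0.7 ] F [-0.2  0.1 -1.7] w 21.6
[-0.    -0.001 -1.   ]
```

Request:
servo_tool(
  rows=[
    [0.12, 0.3, 0.03, 0, 0, 0],
    [0, 0.7, 0, 0, 0, 0],
    [0, 0.7, 0, 0, 0, 0],
    [0, 0.6, 0, 0, 0, 0],
    [0, 0.2, 0, 0, 0, 0],
  ],
)

```text
clock: 24.8
tool_pos: [483.4, -324.0, 197.3]
tcp_rot: [-0.5, 0.501, -0.5, 0.499]
wrist_force: [-0.5, -0.8, -0.9]
grip_width: 21.7
```

Request:
servo_tool(
  rows=[
    [0, 0.2, 0, 0, 0, 0],
    [0, 0, 0, 0, 0, 0],
    [0, 0, 0, 0, 0, 0],
  ],
)

```text
clock: 25.1
tool_pos: [484.4, -325.4, 195.3]
tcp_rot: [0.5, -0.5, 0.501, -0.499]
wrist_force: [0.7, -0.1, -1.5]
grip_width: 21.5
```

```bash
python3 chk.py r2
```

```text
t 25.2 p [ 484.5 -325.4  195.5] q [-0.71  0.32  1.53 -0.    1.28 -0.71] F [ 0.9 -0.1 -1.8] w 21.7
tip [ 484.5 -325.6  125.6] [[-0.003, 0.001, 1.0], [-1.0, -0.002, -0.003], [0.002, -1.0, 0.001]]
model tip crop [244.01340748 322.06209376] mouth [255.86711113 372.02502705] 138 184
```

View pics/r2.png

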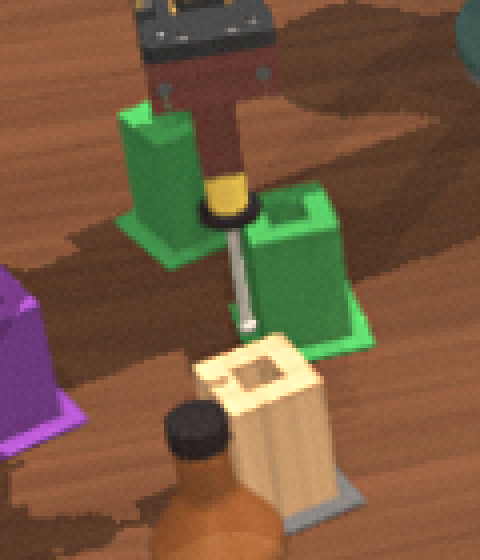

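Request:
servo_tool(
  rows=[
    [-0.09, 0.1, 0, 0, 0, 0],
    [0, 0.3, 0, 0, 0, 0],
    [0, 0.3, 0, 0, 0, 0],
    [0, 0.3, 0, 0, 0, 0],
    [0, 0, 0, 0, 0, 0],
  ],
)

```text
clock: 25.7
tool_pos: [483.4, -322.8, 173.5]
tcp_rot: [-0.5, 0.501, -0.5, 0.499]
wrist_force: [-0.4, 0.3, -1.1]
grip_width: 21.7
```

Request:
servo_tool(
  rows=[
    [0, 0.1, 0, 0, 0, 0],
    [0, 0.1, 0, 0, 0, 0],
    [0, 0.1, 0, 0, 0, 0],
    [0, 0, 0, 0, 0, 0],
    [0, 0, 0, 0, 0, 0],
  ],
)

```text
clock: 26.2
tool_pos: [484.2, -323.4, 168.9]
tcp_rot: [0.5, -0.5, 0.501, -0.499]
wrist_force: [0.1, -0.1, -0.6]
grip_width: 21.6
```

```bash
python3 chk.py r3
```

```text
t 26.3 p [ 484.3 -323.4  169. ] q [-0.71  0.35  1.57 -0.    1.23 -0.7 ] F [ 0.1 -0.4 -1.8] w 21.3
tip [ 484.3 -323.5   99.1] [[-0.003, 0.0, 1.0], [-1.0, -0.001, -0.003], [0.001, -1.0, 0.0]]
model tip crop [245.46724436 322.73743716] mouth [247.86711113 336.02502705] 140 193
```

View pics/r3.png

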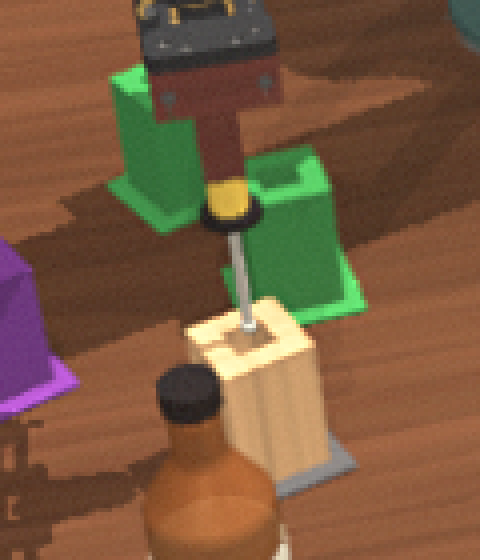

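Request:
servo_tool(
  rows=[
    [0, 0.3, 0, 0, 0, 0],
    [0, 0.4, 0, 0, 0, 0],
    [0, 0.5, 0, 0, 0, 0],
    [0, 0.5, 0, 0, 0, 0],
    [0, 0.4, 0, 0, 0, 0],
  ],
)

```text
clock: 26.8
tool_pos: [483.6, -323.0, 125.4]
tcp_rot: [-0.5, 0.501, -0.5, 0.499]
wrist_force: [-0.1, 0.2, -2.2]
grip_width: 21.9
```

Request:
servo_tool(
  rows=[
    [0, 0.5, 0, 0, 0, 0],
    [0, 0.5, 0, 0, 0, 0],
    [0, 0.3, 0, 0, 0, 0],
    [0, 0.2, 0, 0, 0, 0],
    [0, 0, 0, 0, 0, 0],
  ],
)

```text
clock: 27.3
tool_pos: [483.9, -323.3, 96.3]
tcp_rot: [-0.5, 0.501, -0.501, 0.499]
wrist_force: [0.0, 1.2, -0.7]
grip_width: 21.6
```

```bash
python3 chk.py r4
```

```text
t 27.4 p [ 484.4 -323.6   97.1] q [-0.71  0.42  1.65 -0.    1.07 -0.7 ] F [ 0.6 -0.7 -1.6] w 21.2
tip [ 484.4 -323.7   27.2] [[-0.003, 0.0, 1.0], [-1.0, -0.001, -0.003], [0.001, -1.0, 0.0]]
model tip crop [245.05219686 325.18621162] mouth [231.86711113 240.02502705] 144 217
```

View pics/r4.png

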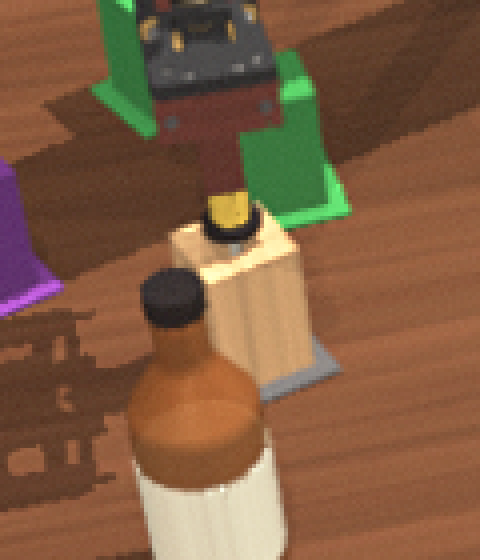

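Collar is about 12 mm above the stand. I'll ease it down.

Request:
servo_tool(
  rows=[
    [0, 0.15, 0, 0, 0, 0],
    [0, 0.15, 0, 0, 0, 0],
    [0, 0.1, 0, 0, 0, 0],
    [0, 0.05, 0, 0, 0, 0],
    [0, 0, 0, 0, 0, 0],
  ],
)

```text
clock: 27.9
tool_pos: [484.0, -323.3, 87.7]
tcp_rot: [0.5, -0.501, 0.501, -0.499]
wrist_force: [-0.1, 0.7, -1.1]
grip_width: 21.5
```

Request:
servo_tool(
  rows=[
    [0, 0.05, 0, 0, 0, 0],
    [0, 0.04, 0, 0, 0, 0],
    [0, 0, 0, 0, 0, 0],
  ],
)

```text
clock: 28.2
tool_pos: [484.1, -323.4, 86.0]
tcp_rot: [0.5, -0.5, 0.501, -0.499]
wrist_force: [-0.1, 0.2, -2.4]
grip_width: 21.7
```

Request:
servo_tool(
  rows=[
    [0, 0.04, 0, 0, 0, 0],
    [0, 0, 0, 0, 0, 0],
  ],
)

```text
clock: 28.4
tool_pos: [484.1, -323.4, 85.2]
tcp_rot: [0.5, -0.5, 0.501, -0.499]
wrist_force: [0.2, -0.3, -1.3]
grip_width: 21.6
```

Request:
servo_tool(
  rows=[
    [0, 0.03, 0, 0, 0, 0],
    [0, 0, 0, 0, 0, 0],
  ],
)

```text
clock: 28.6
tool_pos: [484.2, -323.5, 84.9]
tcp_rot: [0.5, -0.5, 0.501, -0.499]
wrist_force: [-1.0, -0.1, 1.1]
grip_width: 21.5
```

Request:
servo_tool(
  rows=[
    [0, 0.03, 0, 0, 0, 0],
    [0, 0, 0, 0, 0, 0],
  ],
)

```text
clock: 28.8
tool_pos: [484.2, -323.6, 84.9]
tcp_rot: [0.5, -0.5, 0.501, -0.499]
wrist_force: [-2.9, 1.1, 5.9]
grip_width: 21.7
```

Request:
servo_tool(
  rows=[
    [0, -0.01, 0, 0, 0, 0],
    [0, 0, 0, 0, 0, 0],
    [0, 0, 0, 0, 0, 0],
    [0, 0, 0, 0, 0, 0],
    [0, 0, 0, 0, 0, 0],
  ],
  hand=-0.25,
)

```text
clock: 29.3
tool_pos: [484.1, -323.4, 84.2]
tcp_rot: [0.5, -0.5, 0.501, -0.499]
wrist_force: [-0.7, -0.3, 1.5]
grip_width: 54.2
```

Request:
servo_tool(
  rows=[
    [0, -0.3, 0, 0, 0, 0],
    [0, -0.5, 0, 0, 0, 0],
    [0, -0.8, 0, 0, 0, 0],
    [0, -0.8, 0, 0, 0, 0],
    [0, -0.8, 0, 0, 0, 0],
  ],
)

```text
clock: 29.8
tool_pos: [484.4, -323.6, 149.9]
tcp_rot: [0.5, -0.5, 0.501, -0.499]
wrist_force: [0.3, -0.7, -0.5]
grip_width: 55.2
```

Request:
servo_tool(
  rows=[
    [0, -0.8, 0, 0, 0, 0],
    [0, -0.8, 0, 0, 0, 0],
    [0, -0.8, 0, 0, 0, 0],
    [0.2, -0.5, -0.7, 0, 0, 0],
    [0.4, 0, -0.7, 0, 0, 0],
  ],
)

```text
clock: 30.3
tool_pos: [456.0, -336.0, 208.3]
tcp_rot: [0.5, -0.499, 0.502, -0.499]
wrist_force: [0.3, -0.4, 0.1]
grip_width: 55.0
```

Request:
servo_tool(
  rows=[
    [0.6, 0, -0.6, 0, 0, 0],
    [0.6, 0, -0.6, 0, 0, 0],
    [0.6, 0, -0.6, 0, 0, 0],
    [0.6, 0, -0.6, 0, 0, 0],
    [0.3, 0, -0.3, 0, 0, 0],
  ],
)

```text
clock: 30.8
tool_pos: [399.5, -389.9, 205.7]
tcp_rot: [-0.499, 0.501, -0.501, 0.498]
wrist_force: [-0.3, -0.2, 0.3]
grip_width: 54.6
```

Request:
servo_tool(
  rows=[
    [0.6, 0, -0.6, 0, 0, 0],
    [0.6, 0, -0.6, 0, 0, 0],
    [0.6, 0, -0.6, 0, 0, 0],
    [0.6, 0, -0.6, 0, 0, 0],
    [0.3, 0, -0.3, 0, 0, 0],
  ],
)

```text
clock: 31.3
tool_pos: [346.3, -443.8, 206.1]
tcp_rot: [0.499, -0.501, 0.501, -0.499]
wrist_force: [0.2, -0.3, 0.3]
grip_width: 55.0
```

```bash
python3 - <<'E'
from plan import *
o,p,r=log()
S=read_camera("scene");T=read_camera("top")
cv2.imwrite("pics/f_s.png",S["pixels"][:,:,::-1]);cv2.imwrite("pics/f_t.png",T["pixels"][:,:,::-1])
a=cv2.resize(S["pixels"][230:330,160:230,::-1],None,fx=5,fy=5,interpolation=cv2.INTER_NEAREST)
b=cv2.resize(T["pixels"][200:300,380:460,::-1],None,fx=5,fy=5,interpolation=cv2.INTER_NEAREST)
cv2.imwrite("pics/f_c.png",np.hstack([a,b]))
# compare with initial pictures
for n,c in (("scene0",S),("top0",T)):
    d=np.abs(cv2.imread(f"pics/{n}.png")[:,:,::-1].astype(int)-c["pixels"]).max(2)>60
    roi=(slice(235,290),slice(185,215)) if n=="scene0" else (slice(222,245),slice(412,440))
    print(n,"changed px near stand",d[roi].sum()); 
    roi=(slice(225,360),slice(270,410)) if n=="scene0" else (slice(150,255),slice(280,375))
    print(n,"changed px tray",d[roi].sum())
hsv=cv2.cvtColor(T["pixels"],cv2.COLOR_RGB2HSV); m=cv2.inRange(hsv,(25,150,200),(35,255,255)); m[:215]=0;m[250:]=0;m[:,:415]=0;m[:,445:]=0
ys,xs=np.nonzero(m); print("disc",xs.mean(),ys.mean(),len(xs), onz(T,(xs.mean(),ys.mean()),174))
E
```

```text
t 31.3 p [ 346.3 -443.8  206.1] q [-1.03  0.28  1.56 -0.    1.3  -1.03] F [ 0.2 -0.3  0.3] w 55.0
scene0 changed px near stand 30
scene0 changed px tray 0
top0 changed px near stand 14
top0 changed px tray 92
disc 426.64444444444445 230.82222222222222 45 [ 484.90238051 -321.83193439  174.        ]
```

View pics/f_c.png

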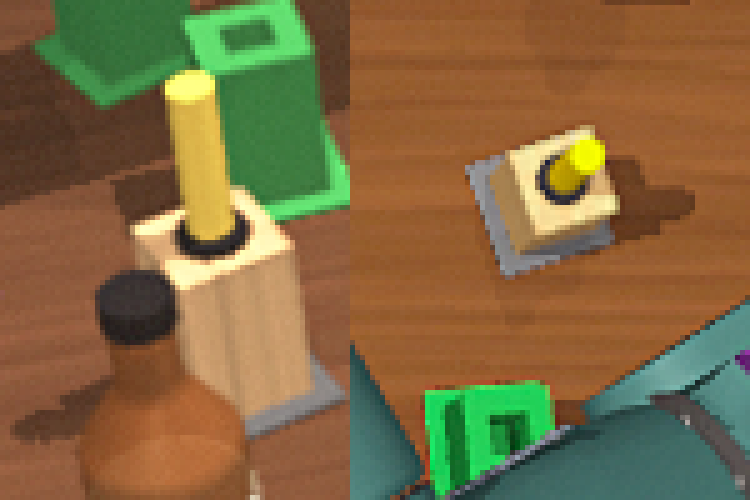

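View pics/f_s.png

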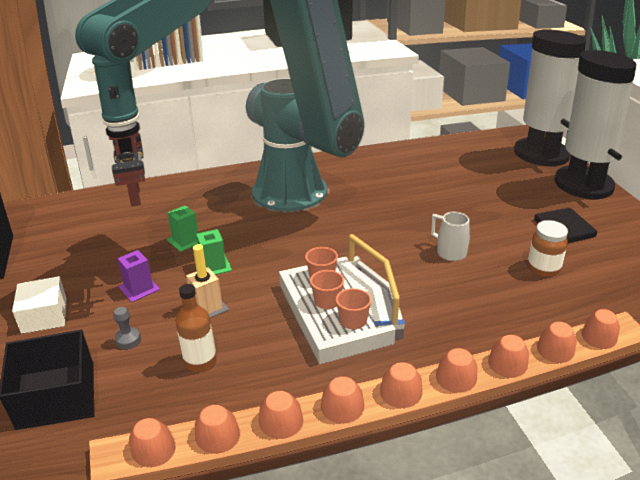

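```bash
python3 - <<'E'
import cv2,numpy as np
a=cv2.imread("pics/top0.png").astype(int);b=cv2.imread("pics/f_t.png").astype(int)
d=(abs(a-b).max(2)>60); ys,xs=np.nonzero(d[150:255,280:375]); print(xs.min()+280,xs.max()+280,ys.min()+150,ys.max()+150)
cv2.imwrite("pics/f_tt.png",np.hstack([cv2.resize(i[150:260,275:375].astype(np.uint8),None,fx=4,fy=4) for i in (a,b)]))
E
```

```text
349 370 249 254
```

View pics/f_tt.png

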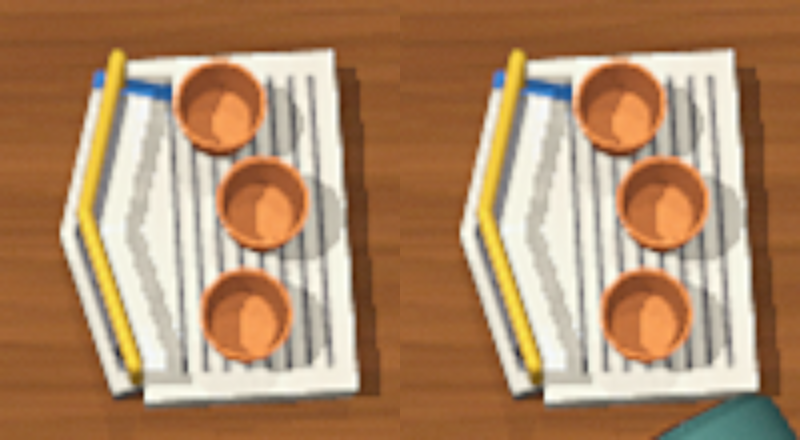

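The only change near the tray is the arm's elbow passing through the top view at (360,252). The cups, tray and rail have not moved, and the pick is home and upright, so I'm handing in.

```bash
python3 -c "
from plant import hand_in; print(hand_in())"
```

```text
the job is handed in; nothing more can be done
None
```

I lifted the pick out of the pale stand and leaned it about 34° under the rail. I touched its ball down about 7 mm on the blue side of channel_start (6–7 mm by my measured points). I then drew it along the floor, round the bend, to about 5 mm past the drain at roughly 45 mm/s. After that I lifted it out, stood it back in the stand until it seated, and handed in at about 31 s of the 72 s allowed.

**In the channel:** the ball touched down at the expected height (35 mm) and stayed within about 0.5 mm of my measured centre line after a 1 mm offset at the blue end. The wrist force was about 5 N at touchdown, stayed at about 4 N or less while drawing, and reached about 6 N when the pick seated in the stand.

**Final pictures:** the pick is upright with its collar on the block. Its handle top is within about 2 mm of where it started, which is inside the play of the stand. The cups, tray and rail look unchanged, and the gripper is clear of everything.

**Checks that disagreed:**
- **Tool position:** the real fingers were about 36 mm behind the reported TCP along the tool. My first test close met nothing, so I opened again, used the camera to place the grasp, and corrected for this throughout.
- **Cameras:** the two views differed by up to about 4 mm around the rail, so I averaged them. Touchdown and the draw agreed with the result.
- **Drain disc:** the rail and the channel's rear wall partly hid it, so its position comes mainly from the rail geometry. I went 5 mm past it for margin.

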